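# Unmould the leather collars and stand the flacons in the case

### The job

Take the cover plate off the forming die and lay it flat on the bench clear of the die, lift all three leather collars out of the die and set one flat into each well of the presentation case, and stand every flacon from the rack upright, cap up, in a collar of its own. Then close the empty die again: put the cover plate back squarely on its two stop blocks, between the end lips. Leave the tin, the jar and the brush where they are.

Things in the scene. Friction and masses are not known exactly. Their poses are not given: they have to be found in the camera images.
- die: aluminium forming die fixed on the bench, 84 x 236 mm, origin at the centre of its underside, long side along its y. Its upper face is at 14 mm; in it are three open round cavities 49 mm across and 10 mm deep (floors at 4 mm) at y = -68, 0 and 68 mm, and a formed collar lies loose in each at the start. Over each end (|y| from 98 to 118 mm) a stop block rises to 33 mm, and on each block's outer edge (|y| from 112 to 118 mm) a lip rises to 39 mm.
- plate: loose flat steel cover plate of the die, 80 x 216 x 6 mm, long side along its y, about 0.4 kg, origin at the centre of its underside. It bears on the two stop blocks, between the end lips, with 4 mm of play at each end; it can be put on either way round. On its middle stands a black bar handle: bar 16 mm (x) by 70 mm (y), from 22 to 36 mm above the underside, on two thin posts, open beneath.
- case: base of a green leather presentation case fixed on the bench, 116 x 266 mm, long side along its y, origin at the centre of its underside; teal suede panel at 18 mm, leather rim at 20 mm. Three round wells 54 mm across and 7 mm deep lie in the panel at y = -82, 0 and 82 mm. Its front flap is folded down flat on the bench on its +x side (6 mm thick, out to x = 124 mm).
- rack: wire rack fixed on the bench, about 110 x 224 mm and 85 mm high, origin on the bench at the middle of its row. Each flacon lies on two parallel rods in a slope, 35 degrees from upright, its dome in a shallow ledge (lip 8 mm high) and its cap leaning to the rack's -x side (towards the robot). Slots at y = -80, 0 and 80 mm; a slot may be empty. The bench before the case, between rack and die, is clear.
- collar1: stiff moulded collar of tan leather with light stitching: plain round ring 46 mm outside, 28 mm inside, 28 mm high, origin at its centre (14 mm above its underside), z its axis, the same either end up; 45 g. All collars are alike.
- collar2: stiff moulded collar of tan leather with light stitching: plain round ring 46 mm outside, 28 mm inside, 28 mm high, origin at its centre (14 mm above its underside), z its axis, the same either end up; 45 g. All collars are alike.
- collar3: stiff moulded collar of tan leather with light stitching: plain round ring 46 mm outside, 28 mm inside, 28 mm high, origin at its centre (14 mm above its underside), z its axis, the same either end up; 45 g. All collars are alike.
- flacon1: round-bottomed steel flacon, brass cap; may be absent. Half-ball dome of radius 18 mm, straight body 36 mm across from 18 to 64 mm above the dome's tip, cap 22 mm across up to 90 mm; about 0.15 kg, centre of mass 33 mm from the tip. Origin at the tip, z to the cap. On a flat it rolls over; upright in a collar its tip is 7 mm above the collar's centre, and friction holds it as it is let go. All alike.
- flacon2: round-bottomed steel flacon, brass cap; may be absent. Half-ball dome of radius 18 mm, straight body 36 mm across from 18 to 64 mm above the dome's tip, cap 22 mm across up to 90 mm; about 0.15 kg, centre of mass 33 mm from the tip. Origin at the tip, z to the cap. On a flat it rolls over; upright in a collar its tip is 7 mm above the collar's centre, and friction holds it as it is let go. All alike.
- flacon3: round-bottomed steel flacon, brass cap; may be absent. Half-ball dome of radius 18 mm, straight body 36 mm across from 18 to 64 mm above the dome's tip, cap 22 mm across up to 90 mm; about 0.15 kg, centre of mass 33 mm from the tip. Origin at the tip, z to the cap. On a flat it rolls over; upright in a collar its tip is 7 mm above the collar's centre, and friction holds it as it is let go. All alike.
- well1 (a point): centre of the floor of a well of the case, 11 mm above the bench (the well at y = -82 mm of the case)
- well2 (a point): centre of the floor of a well of the case, 11 mm above the bench (the well at y = 0 mm of the case)
- well3 (a point): centre of the floor of a well of the case, 11 mm above the bench (the well at y = 82 mm of the case)
- wax_tin: bystander: flat tin, 66 mm across and 30 mm high, origin at the centre of its underside
- glue_jar: bystander: jar, 56 mm across and 85 mm high, origin at the centre of its underside
- brush: bystander: brush 170 mm long and 20 mm thick lying along its x, origin at its middle on the bench
Mind the look-alikes: they are no part of the job. What is shaped like the flacon3 but green or turquoise is not meant.

How it is judged:
On the way, in this order (a step that is already met when the one before it is completed fails the run):
1. the cover plate lies flat on the bench, clear of the die (horizontal distance between plate and die above 0.09 m and height (world z) of plate below 0.008 m and angle between plate's own z axis and vertical below 0.08 rad), for 0.2 s.
2. all three collars sit flat in the wells of the case (((horizontal distance between collar1 and well1 below 0.006 m and z of collar1 in the frame of well1 between 0.011 and 0.017 m and angle between the z axis of collar1 and the z axis of case, either way round below 0.07 rad) or (horizontal distance between collar1 and well2 below 0.006 m and z of collar1 in the frame of well2 between 0.011 and 0.017 m and angle between the z axis of collar1 and the z axis of case, either way round below 0.07 rad) or (horizontal distance between collar1 and well3 below 0.006 m and z of collar1 in the frame of well3 between 0.011 and 0.017 m and angle between the z axis of collar1 and the z axis of case, either way round below 0.07 rad)) and ((horizontal distance between collar2 and well1 below 0.006 m and z of collar2 in the frame of well1 between 0.011 and 0.017 m and angle between the z axis of collar2 and the z axis of case, either way round below 0.07 rad) or (horizontal distance between collar2 and well2 below 0.006 m and z of collar2 in the frame of well2 between 0.011 and 0.017 m and angle between the z axis of collar2 and the z axis of case, either way round below 0.07 rad) or (horizontal distance between collar2 and well3 below 0.006 m and z of collar2 in the frame of well3 between 0.011 and 0.017 m and angle between the z axis of collar2 and the z axis of case, either way round below 0.07 rad)) and ((horizontal distance between collar3 and well1 below 0.006 m and z of collar3 in the frame of well1 between 0.011 and 0.017 m and angle between the z axis of collar3 and the z axis of case, either way round below 0.07 rad) or (horizontal distance between collar3 and well2 below 0.006 m and z of collar3 in the frame of well2 between 0.011 and 0.017 m and angle between the z axis of collar3 and the z axis of case, either way round below 0.07 rad) or (horizontal distance between collar3 and well3 below 0.006 m and z of collar3 in the frame of well3 between 0.011 and 0.017 m and angle between the z axis of collar3 and the z axis of case, either way round below 0.07 rad))), for 0.2 s.
At the end, for the whole second after the job is handed in: Every collar in a well (6 mm of its centre, underside 3 mm of its floor, tilt under 0.07 rad); every flacon at rest in a collar (tip 7 mm of its axis, 12 mm of its centre, tilt under 0.14 rad); plate at rest on the stop blocks (12 mm of the die's centre, 0.12 rad, 30-36 mm up) (all of step 2 and angle between each of flacon1, flacon2, flacon3's own z axis and vertical below 0.14 rad and linear speed of each of flacon1, flacon2, flacon3, plate below 0.02 m/s and ((horizontal distance between flacon1 and collar1 below 0.007 m and distance between flacon1 and collar1 below 0.012 m) or (horizontal distance between flacon1 and collar2 below 0.007 m and distance between flacon1 and collar2 below 0.012 m) or (horizontal distance between flacon1 and collar3 below 0.007 m and distance between flacon1 and collar3 below 0.012 m)) and ((horizontal distance between flacon2 and collar1 below 0.007 m and distance between flacon2 and collar1 below 0.012 m) or (horizontal distance between flacon2 and collar2 below 0.007 m and distance between flacon2 and collar2 below 0.012 m) or (horizontal distance between flacon2 and collar3 below 0.007 m and distance between flacon2 and collar3 below 0.012 m)) and ((horizontal distance between flacon3 and collar1 below 0.007 m and distance between flacon3 and collar1 below 0.012 m) or (horizontal distance between flacon3 and collar2 below 0.007 m and distance between flacon3 and collar2 below 0.012 m) or (horizontal distance between flacon3 and collar3 below 0.007 m and distance between flacon3 and collar3 below 0.012 m)) and horizontal distance between plate and die below 0.012 m and z of plate in the frame of die between 0.03 and 0.036 m and angle between the y axis of plate and the y axis of die, either way round below 0.12 rad and angle between plate's own z axis and vertical below 0.06 rad); the robot touches nothing.
It fails at once if the wax tin is knocked away (moved more than 30 mm) (distance of wax_tin from where it was at the start of the episode above 0.03 m).
It fails at once if the glue jar is knocked away (moved more than 30 mm) (distance of glue_jar from where it was at the start of the episode above 0.03 m).
It fails at once if the brush is knocked away (moved more than 30 mm) (distance of brush from where it was at the start of the episode above 0.03 m).
Of flacon1, flacon2, flacon3 only 2 to 3 are there at a start; the rules pass over those that are not, and their reading is None.
At some moment in a run one of collar1, collar2, collar3, plate may be knocked a few centimetres aside while the robot is not near it.
Once in a run the grip may slacken for a moment while it holds something.
It also fails if it takes over 210 s, if anything falls off the work surface, if the arm or the gripper's body presses on something with over 40 N, if the wrist force passes 120 N, or if a joint passes its speed limit or range.

### The arm

A 7-joint arm with a two-finger parallel gripper is mounted at the origin on the work surface. World frame = base frame: x ahead of the robot, y to its left, z up, the work surface at z = 0. Lengths are in m, angles in rad, forces in N, time in s.
With the tool pointing down it reaches from about 0.35 to 0.9 m from the base axis. Payload 8.1 kg.
Tool frame: the origin (TCP) lies midway between the tips of the shut fingers; the grasp point (between the pads) lies 19 mm behind it; z points along the fingers, y is the line along which they close (so a half turn about z gives the same grasp; the last joint's range is limited). The gripper opens to 92 mm and grips with 3 to 60 N. Pads are 19 mm wide; open, the fingers measure 130 mm over their backs; the gripper's body (75 mm by 190 mm) begins 47 mm behind the grasp point.
Start: joints at [-1.263, 0.434, 0.025, 1.573, -0.012, 1.134, -0.075], TCP at [0.25, 0.573, 0.227] pointing down, gripper open.
Joint ranges: [-2.62, 2.62], [-0.44, 2.09], [-1.27, 1.32], [0.08, 2.57], [-1.32, 4.46], [0.12, 2], [-2.74, 2.74]. Speed limits (rad/s): [2.22, 2.22, 3.01, 3.01, 3.14, 3.14, 3.14].

### API

Orientations are given as a rotation vector (axis times angle).
In Python, from cell import arm gives the robot as it stands.
- The arm moves only by the tool send_rows, never from a script. Its argument "increments" is a list of rows, each a list of 3 entries, a list of its own where there are three numbers: the finger opening in cm, from 0 to 9.18, then the shift along the tool's x, y, z in cm, then the turn, a rotation vector about the tool's x, y, z in rad. A call has 1 to 5 rows; each row shifts and turns the commanded pose from where the row before left it, along the tool's axes as they then stand; what a row does not reach is not made up. A row lasts 1/10 s, in which the tool goes at most 50 mm and 8.59 degrees, less where a joint would pass 70% of its speed; a pose out of reach is approached as far as the arm can. A call is refused whole if a number of a shift passes 5 or a number of a turn 0.15, either way. A call with a gripper value outside its range is refused whole. The fingers move at their own pace and stop on an object; "force" is the grip in N (left out, the last holds). Time passes only in rows, so rows that do not move let the fingers close. It gives the time, the measured TCP pose, the force, the opening and the grip force at its end, in the units of the state.
- arm.observe(): the state, without advancing time (a new reading comes with each control period).
- arm.get_image(name): name is "side" or "top" or "wrist"; returns the picture (400x640x3 uint8, red, green, blue); there is no depth.
- arm.camera_params(name): a dict with "camera_matrix" (3x3 intrinsics, pixels), "R" (3x3) and "t" (3): a world point X has camera coordinates R X + t. Camera axes: x right, y down, z forward; pixel columns grow to the right and rows downward; lengths in m; the calibration is good to about 2 mm. A picture is of the moment at which its call begins: read the wrist's pose just before it. camera_params takes no time and is no camera call; for the wrist camera it gives the pose at the moment of the call.
- arm.sign_off(): hands the job in; it is judged then, once.
The state is a dict: "clock": time; "joints": joint angles; "dq": joint speeds; "joint_efforts": joint torques, N m; "position": TCP position; "ee_rot": TCP orientation; "force": force on the tool from outside, world axes, zero at the start; "ft_torque": the same for the moment, N m; "width": opening from 0.0 (shut) to 1.0 (fully open); "gripper_force": force on a finger pad.
Only numpy, scipy, OpenCV 4.12 (cv2) and the standard library are available. Lean on these libraries where they do the work, as an engineer would, in place of code of your own. Each camera call takes 0.05 s, during which the arm holds its last target. There are 200 camera calls.

## Working session

There is one attempt and no reset: what is moved stays moved. The work goes in short steps, Python scripts to look and compute and a tool call to move; the robot and the scene stay as the last step left them, time stands still between calls to the robot, and variables do not carry over. Pictures are saved under pics/ and viewed, at most 14 in all, crops included, and the job is handed in when it is done.

Besides the shell and the picture viewer there is one more tool, called after "Request:" by a JSON object that holds its "api" and its "payload", one argument or row to a line. send_rows: Moves the arm, as the interface text tells. Its arguments: {"type":"object","properties":{"increments":{"type":"array"},"force":{"type":"number"}},"required":["increments"]}

```bash
ls; mkdir -p pics
python3 - <<'E'
from cell import arm
import cv2,numpy as np
for n in("top","side"):
    im=arm.get_image(n); cv2.imwrite(f"pics/{n}0.png",im[:,:,::-1])
    p=arm.camera_params(n); print(n,np.round(p["camera_matrix"],1).tolist(),np.round(p["R"],3).tolist(),np.round(p["t"],3).tolist())
p=arm.camera_params("wrist");print(p)
s=arm.observe();print(s)
E
```

```text
pics
top [[372.2, 0.0, 317.1], [0.0, 372.2, 197.8], [0.0, 0.0, 1.0]] [[0.016, -1.0, 0.01], [-0.998, -0.016, -0.068], [0.069, -0.009, -0.998]] [-0.001, 0.621, 0.988]
side [[409.9, 0.0, 321.3], [0.0, 409.9, 197.7], [0.0, 0.0, 1.0]] [[0.852, -0.523, 0.011], [-0.297, -0.501, -0.813], [0.431, 0.689, -0.583]] [-0.514, 0.236, 0.946]
{'camera_matrix': array([[279.4914079 ,   0.        , 325.20162445],
       [  0.        , 279.4914079 , 205.88566898],
       [  0.        ,   0.        ,   1.        ]]), 'R': array([[ 3.98614161e-01,  9.17118579e-01, -5.12365471e-04],
       [ 8.77703655e-01, -3.81320816e-01,  2.90225309e-01],
       [ 2.65975647e-01, -1.16137623e-01, -9.56958206e-01]]), 't': array([-0.62473725, -0.03732133,  0.39088087])}
{'clock': 0.1, 'joints': array([-1.26259274,  0.43516382,  0.02498711,  1.5739536 , -0.0116085 ,
        1.13396187, -0.07513366]), 'dq': array([-3.06077060e-05, -2.30309159e-03, -1.04975888e-03, -2.52308429e-03,
       -1.27647487e-03, -1.25138352e-03,  1.09203809e-04]), 'joint_efforts': array([ 3.10145195e-03, -6.69126964e+01,  9.88034829e-01, -3.15145683e+01,
       -6.04811241e-02,  3.74366180e-02,  9.99356502e-06]), 'position': array([0.24947475, 0.5725954 , 0.22603736]), 'ee_rot': array([-6.40911439e-01, -3.07536458e+00,  2.09321107e-03]), 'force': array([-0.92425089, -0.30014492,  0.06809758]), 'ft_torque': array([ 0.02614765,  0.02085852, -0.00137938]), 'gripper_force': 0.0, 'width': 1.00467159884584}
```

View pics/top0.png

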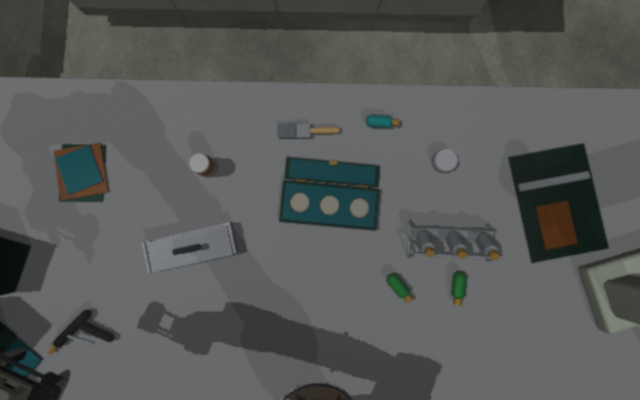

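View pics/side0.png

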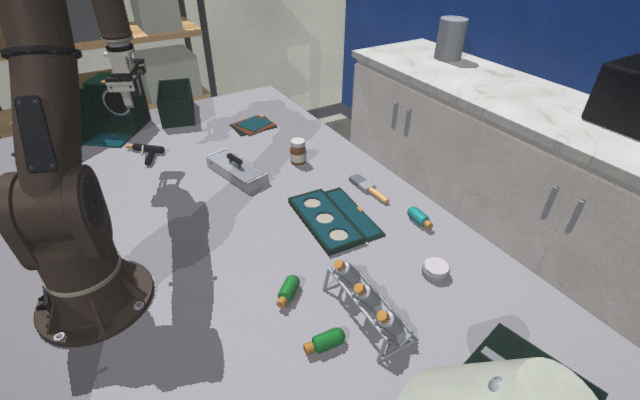

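The top view shows the die with the plate at about (190,248) with its black handle at (187,249). The case wells are at (299,202), (329,206) and (360,208), with the flap above them on the +x side. The rack holds three steel flacons with brass caps at about (431,250), (461,253) and (495,255). The green bottles at (400,287) and (459,288) and the turquoise one at (380,121) are look-alikes lying on the bench.

```bash
cat > h.py <<'E'
from cell import arm
import cv2,numpy as np
from scipy.spatial.transform import Rotation as Ro
def ray(n,uv,p=None):
    p=p or arm.camera_params(n)
    d=np.linalg.inv(p["camera_matrix"])@np.array([uv[0],uv[1],1.])
    R=np.array(p["R"]);return -R.T@p["t"],R.T@d
def onz(n,uv,z,p=None):
    c,d=ray(n,uv,p);return c+d*(z-c[2])/d[2]
def proj(n,X,p=None):
    p=p or arm.camera_params(n);q=p["camera_matrix"]@(np.array(p["R"])@X+p["t"]);return q[:2]/q[2]
def two(a,b):  # rays -> closest point, gap
    (c1,d1),(c2,d2)=a,b
    d1=d1/np.linalg.norm(d1);d2=d2/np.linalg.norm(d2)
    s=np.linalg.lstsq(np.c_[d1,-d2],c2-c1,rcond=None)[0]
    P,Q=c1+s[0]*d1,c2+s[1]*d2;return (P+Q)/2,np.linalg.norm(P-Q)
def down(yaw,tilt=0,az=0):
    # tool z down, tool x at world angle yaw; then tilted so that tool z leans toward world azimuth az
    R=Ro.from_euler('z',yaw)*Ro.from_euler('x',np.pi)
    return Ro.from_rotvec(-tilt*np.array([-np.sin(az),np.cos(az),0]))*R
def go(pos,R):
    s=arm.observe();R0=Ro.from_rotvec(s["ee_rot"])
    print("turn",np.round((R0.inv()*R).as_rotvec(),3),"shift cm (axes now)",np.round(R0.inv().apply(np.array(pos)-s["position"])*100,2),
      "(axes after)",np.round(R.inv().apply(np.array(pos)-s["position"])*100,2))
def st():
    s=arm.observe();print("t",round(s["clock"],2),"pos",np.round(s["position"],4),"tool x",np.round(Ro.from_rotvec(s["ee_rot"]).apply([1,0,0]),3),"z",np.round(Ro.from_rotvec(s["ee_rot"]).apply([0,0,1]),3),"F",np.round(s["force"],1),"w",round(s["width"]*9.18,2),"g",round(s["gripper_force"],1))
def blobs(m,amin,amax=1e9):
    n,l,s,c=cv2.connectedComponentsWithStats(m.astype(np.uint8))
    return [(np.round(c[i],1).tolist(),int(s[i,4]),s[i,:4].tolist()) for i in range(1,n) if amin<=s[i,4]<=amax]
E
python3 - <<'E'
from h import *
st()
for n,uv,z in [("die handle",(187,249),.069),("plate corners",(145,247),.039),("",(231,225),.039),("",(236,249),.039),("",(149,271),.039),("well3",(299,202),.011),("well2",(329.5,205.5),.011),("well1",(360,208),.011),("caps",(431,254),.075),("",(461,254),.075),("",(495,255),.075),("jar",(202,163),.085),("tin",(445,160),.03),("clear",(270,290),0),("g1",(387,275),0),("g2",(413,300),0)]:
    print(n,np.round(onz("top",uv,z),3))
p=arm.camera_params("wrist");R=np.array(p["R"]);c=-R.T@p["t"];s=arm.observe();T=Ro.from_rotvec(s["ee_rot"])
print("cam in tool",T.inv().apply(c-s["position"]),"axes",np.round(T.inv().apply(R),3))
E
```

```text
t 0.1 pos [0.2495 0.5726 0.226 ] tool x [-0.917  0.399 -0.   ] z [-0.    -0.001 -1.   ] F [-0.9 -0.3  0.1] w 9.22 g 0.0
die handle [0.481 0.339 0.069]
plate corners [0.482 0.46  0.039]
 [0.543 0.236 0.039]
 [0.481 0.221 0.039]
 [0.42  0.446 0.039]
well3 [0.609 0.058 0.011]
well2 [ 0.601 -0.025  0.011]
well1 [ 0.595 -0.109  0.011]
caps [ 0.478 -0.283  0.075]
 [ 0.479 -0.36   0.075]
 [ 0.478 -0.447  0.075]
jar [0.7   0.304 0.085]
tin [ 0.729 -0.337  0.03 ]
clear [0.369 0.133 0.   ]
g1 [ 0.413 -0.186  0.   ]
g2 [ 0.347 -0.257  0.   ]
cam in tool [ 7.82628946e-02  6.86845085e-05 -1.58540541e-01] axes [[ 0.001  1.    -0.001]
 [-0.957  0.001 -0.29 ]
 [-0.29   0.001  0.957]]
```

Request:
{"api": "send_rows", "payload": {
  "increments": [
    [9.18,[0,0,0],[0,0,0.15]],
    [9.18,[0,0,-0.5],[0,0,0.15]],
    [9.18,[0,0,-0.5],[0,0,0.15]],
    [9.18,[0,0,-0.5],[0,0,0.15]],
    [9.18,[0,0,-0.5],[0,0,0.15]]
  ]
}}

```text
clock: 0.6
position: [0.2495, 0.5727, 0.2465]
ee_rot: [1.731, 2.622, -0.001]
force: [-0.2, -0.1, 0.1]
width: 0.996
gripper_force: 0.0
```

Request:
{"api": "send_rows", "payload": {
  "increments": [
    [9.18,[0,0,0],[0,0,0.15]],
    [9.18,[-4,3,0],[0,0,0]],
    [9.18,[-4,3,0],[0,0,0]],
    [9.18,[-4,3,0],[0,0,0]],
    [9.18,[-4,3,0],[0,0,0]]
  ]
}}

```text
clock: 1.1
position: [0.4077, 0.4478, 0.2465]
ee_rot: [1.914, 2.491, -0.001]
force: [0.7, 1.3, 0.4]
width: 0.999
gripper_force: 0.0
```

Request:
{"api": "send_rows", "payload": {
  "increments": [
    [9.18,[-4,2,0],[0,0,0]],
    [9.18,[-4,2,0],[0,0,0]],
    [9.18,[-1,0,0],[0,0,0]],
    [9.18,[0,0,0],[0,0,0]],
    [9.18,[0,0,0],[0,0,0]]
  ]
}}

```text
clock: 1.6
position: [0.4674, 0.3736, 0.2465]
ee_rot: [-1.913, -2.491, 0.0]
force: [0.3, 0.2, -0.5]
width: 1.001
gripper_force: 0.0
```

Run:
```python
from h import *
st()
p=arm.camera_params("wrist");im=arm.get_image("wrist");cv2.imwrite("pics/w1.png",im[:,:,::-1])
np.savez("w1.npz",**p);print(arm.observe()["joints"].round(2))
```

```text
t 1.6 pos [0.4674 0.3736 0.2465] tool x [-0.258  0.966  0.001] z [-0.001  0.001 -1.   ] F [ 0.3  0.2 -0.5] w 9.19 g 0.0
[-0.98  0.38  0.3   1.63 -0.12  1.15 -0.38]
```

View pics/w1.png

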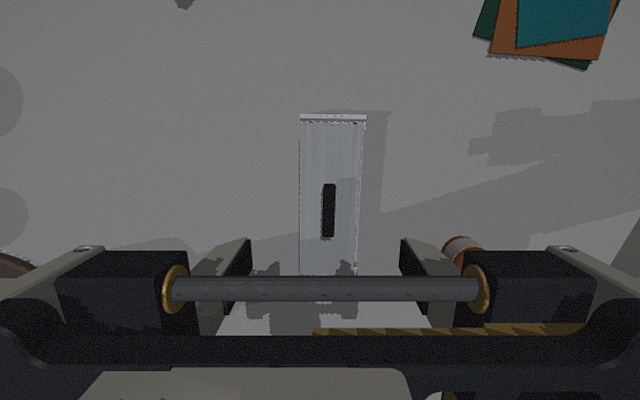

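The wrist view shows the handle bar at (329,210) and the plate's far end at row 118. The gripper hides the near end. I'll move 10 cm along tool -x for a second view and triangulate the handle from both.

Request:
{"api": "send_rows", "payload": {
  "increments": [
    [9.18,[-4,0,0],[0,0,0]],
    [9.18,[-4,0,0],[0,0,0]],
    [9.18,[-2,0,0],[0,0,0]],
    [9.18,[0,0,0],[0,0,0]],
    [9.18,[0,0,0],[0,0,0]]
  ]
}}

```text
clock: 2.15
position: [0.4934, 0.2777, 0.2467]
ee_rot: [-1.912, -2.492, -0.001]
force: [0.4, 0.9, -0.3]
width: 0.997
gripper_force: 0.0
```

Run:
```python
from h import *
st()
p2=arm.camera_params("wrist");im2=arm.get_image("wrist");cv2.imwrite("pics/w2.png",im2[:,:,::-1]);np.savez("w2.npz",**p2)
p1=dict(np.load("w1.npz"));im1=cv2.imread("pics/w1.png")
def handle(im,box):
    x0,y0,x1,y1=box;m=im.max(2)<50;k=np.zeros_like(m);k[y0:y1,x0:x1]=m[y0:y1,x0:x1]
    m=k.astype(np.uint8);n,l,s,c=cv2.connectedComponentsWithStats(m)
    i=1+np.argmax(s[1:,4]);pts=np.argwhere(l==i)[:,::-1].astype(np.float32)
    r=cv2.minAreaRect(pts);print(np.round(c[i],1),s[i],np.round(r[0],1),np.round(r[1],1),round(r[2],1));b=cv2.boxPoints(r);return np.array(r[0]),b
a,b1=handle(im1,(305,170,355,262));b,b2=handle(im2,(300,30,360,200))
print("handle centre",two(ray("wrist",a,p1),ray("wrist",b,p2)))
for bb,p in((b1,p1),(b2,p2)):
    q=np.array([onz("w",x,.069,p) for x in bb]);print(np.round(q,4).tolist(),q.mean(0).round(4))
c2=cv2.imread("pics/w2.png")[0:300,200:460];cv2.imwrite("pics/w2c.png",cv2.resize(c2,None,fx=2,fy=2,interpolation=cv2.INTER_CUBIC))
```

```text
t 2.15 pos [0.4934 0.2777 0.2467] tool x [-0.259  0.966  0.001] z [-0.     0.001 -1.   ] F [ 0.4  0.9 -0.3] w 9.15 g 0.0
[328.2 210. ] [322 184  14  53 626] [328.3 210. ] [12.  52.3] 1.8
[328.1 129.5] [321 100  15  61 776] [328.2 130. ] [13.  60.2] 1.5
handle centre (array([0.47953   , 0.34528952, 0.06244985]), np.float64(0.00017738284484031881))
[[0.4797, 0.3109, 0.069], [0.464, 0.3784, 0.069], [0.4784, 0.3817, 0.069], [0.4949, 0.3144, 0.069]] [0.4792 0.3463 0.069 ]
[[0.48, 0.3098, 0.069], [0.4644, 0.3756, 0.069], [0.4787, 0.379, 0.069], [0.4951, 0.3134, 0.069]] [0.4796 0.3444 0.069 ]
```

View pics/w2c.png

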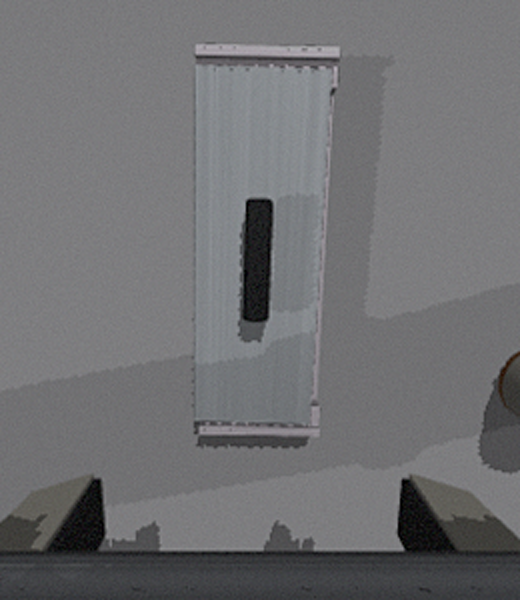

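The crop shows the plate between its two pale end lips: the far lip at image (297–370, 23), the near lip at (298–360, 218). The handle is at (328,130). The triangulated handle centre is (0.4795, 0.345, ~0.065), which matches the 55–69 mm the text gives for the bar.

Request:
{"api": "send_rows", "payload": {
  "increments": [
    [7,[3.5,0.4,0],[0,0,0]],
    [6,[3.4,0,0],[0,0,0.026]],
    [5,[0,0,4],[0,0,0]],
    [5,[0,0,4],[0,0,0]],
    [5,[0,0,4],[0,0,0]]
  ],
  "force": 50
}}

```text
clock: 2.7
position: [0.4789, 0.3465, 0.1253]
ee_rot: [-1.941, -2.469, -0.002]
force: [0.4, 0.7, -0.2]
width: 0.613
gripper_force: 0.0
```

Request:
{"api": "send_rows", "payload": {
  "increments": [
    [5,[0,0,3],[0,0,0]],
    [5,[0,0,2],[0,0,0]],
    [5,[0,0,1.5],[0,0,0]],
    [5,[0,0,1.5],[0,0,0]],
    [5,[0,0,0],[0,0,0]]
  ]
}}

```text
clock: 3.2
position: [0.4779, 0.3449, 0.0445]
ee_rot: [-1.942, -2.467, 0.005]
force: [-0.7, -0.4, -0.3]
width: 0.545
gripper_force: 0.0
```

Request:
{"api": "send_rows", "payload": {
  "increments": [
    [0,[0,0,0],[0,0,0]],
    [0,[0,0,0],[0,0,0]],
    [0,[0,0,0],[0,0,0]],
    [0,[0,0,0],[0,0,0]],
    [0,[0,0,0],[0,0,0]]
  ]
}}

```text
clock: 3.7
position: [0.4803, 0.3437, 0.0472]
ee_rot: [-1.947, -2.465, -0.001]
force: [-0.0, 0.2, 1.8]
width: 0.17
gripper_force: 50.0
```

Request:
{"api": "send_rows", "payload": {
  "increments": [
    [0,[0,0,-1],[0,0,0]],
    [0,[0,0,-2],[0,0,0]],
    [0,[0,0,-3],[0,0,0]],
    [0,[0,0,-3],[0,0,0]],
    [0,[0,0,0],[0,0,0]]
  ]
}}

```text
clock: 4.2
position: [0.4825, 0.3448, 0.1411]
ee_rot: [1.947, 2.464, 0.011]
force: [0.3, 1.6, -2.9]
width: 0.17
gripper_force: 50.0
```

Request:
{"api": "send_rows", "payload": {
  "increments": [
    [0,[-3,-1,0],[0,0,0]],
    [0,[-4,-1.5,0],[0,0,0]],
    [0,[-4,-2,0],[0,0,0]],
    [0,[-4,-2,0],[0,0,0]],
    [0,[-4,-2,0],[0,0,0]]
  ]
}}

```text
clock: 4.7
position: [0.4404, 0.1371, 0.1362]
ee_rot: [-1.947, -2.465, 0.002]
force: [1.0, -0.5, -3.9]
width: 0.168
gripper_force: 50.0
```

Request:
{"api": "send_rows", "payload": {
  "increments": [
    [0,[-4,-2,0],[0,0,0]],
    [0,[-2.5,-1,0],[0,0,0]],
    [0,[-1,0,0],[0,0,0]],
    [0,[0,0,0],[0,0,0]],
    [0,[0,0,0],[0,0,0]]
  ]
}}

```text
clock: 5.2
position: [0.4301, 0.0602, 0.1366]
ee_rot: [-1.946, -2.466, -0.001]
force: [-0.2, 0.4, -2.6]
width: 0.17
gripper_force: 50.0
```

Run:
```python
from h import *
st()
cv2.imwrite("pics/side1.png",arm.get_image("side")[:,:,::-1])
im=arm.get_image("top");cv2.imwrite("pics/top1.png",cv2.resize(im[140:320,120:400,::-1],None,fx=2.5,fy=2.5,interpolation=cv2.INTER_CUBIC))
```

```text
t 5.2 pos [0.4301 0.0602 0.1366] tool x [-0.232  0.973  0.   ] z [ 0.  0. -1.] F [-0.2  0.4 -2.6] w 1.56 g 50.0
```

View pics/side1.png

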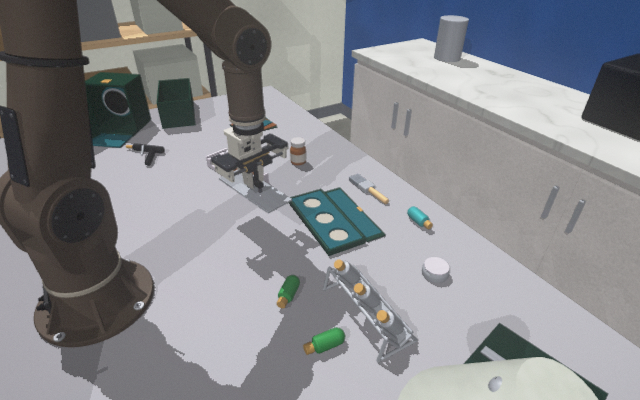

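The side view shows the gripper at (250,165), in front of the die. The opening is still 15.6 mm and the force is about -3 N, so the bar and plate are held. I'll lower it onto the bench.

Request:
{"api": "send_rows", "payload": {
  "increments": [
    [0,[0,0,2],[0,0,0]],
    [0,[0,0,3],[0,0,0]],
    [0,[0,0,3],[0,0,0]],
    [0,[0,0,2],[0,0,0]],
    [0,[0,0,1],[0,0,0]]
  ]
}}

```text
clock: 5.8
position: [0.4291, 0.0601, 0.025]
ee_rot: [-1.944, -2.466, 0.003]
force: [0.0, 0.1, -3.9]
width: 0.169
gripper_force: 50.0
```

Request:
{"api": "send_rows", "payload": {
  "increments": [
    [0,[0,0,0.5],[0,0,0]],
    [0,[0,0,0.3],[0,0,0]],
    [0,[0,0,0.2],[0,0,0]],
    [0,[0,0,0],[0,0,0]],
    [0,[0,0,0],[0,0,0]]
  ]
}}

```text
clock: 6.3
position: [0.4303, 0.0593, 0.0172]
ee_rot: [1.947, 2.465, 0.001]
force: [-0.0, -0.7, -2.7]
width: 0.17
gripper_force: 50.0
```

Request:
{"api": "send_rows", "payload": {
  "increments": [
    [0,[0,0,0.1],[0,0,0]],
    [0,[0,0,0.1],[0,0,0]],
    [0,[0,0,0.1],[0,0,0]],
    [0,[0,0,0],[0,0,0]],
    [0,[0,0,0],[0,0,0]]
  ]
}}

```text
clock: 6.8
position: [0.43, 0.0592, 0.0141]
ee_rot: [1.947, 2.465, 0.001]
force: [-1.9, -1.2, 5.3]
width: 0.171
gripper_force: 50.0
```

Request:
{"api": "send_rows", "payload": {
  "increments": [
    [4,[0,0,0],[0,0,0]],
    [4,[0,0,0],[0,0,0]],
    [5,[0,0,0],[0,0,0]],
    [5,[0,0,0],[0,0,0]],
    [5,[0,0,-1],[0,0,0]]
  ]
}}

```text
clock: 7.3
position: [0.4292, 0.0589, 0.0233]
ee_rot: [-1.947, -2.465, 0.002]
force: [-0.4, -0.2, 0.2]
width: 0.53
gripper_force: 0.0
```

Request:
{"api": "send_rows", "payload": {
  "increments": [
    [6,[0,0,-4],[0,0,0]],
    [6,[0,0,-4],[0,0,0]],
    [7,[0,0,-4],[0,0,0]],
    [8,[0,0,-4],[0,0,0]],
    [8,[0,0,-4],[0,0,0]]
  ]
}}

```text
clock: 7.8
position: [0.4293, 0.0587, 0.2261]
ee_rot: [1.947, 2.465, 0.001]
force: [0.6, 1.1, -0.2]
width: 0.854
gripper_force: 0.0
```

Request:
{"api": "send_rows", "payload": {
  "increments": [
    [9,[2,2,-1],[0,0,0]],
    [9,[3,3,-1],[0,0,0]],
    [9,[4,3,0],[0,0,0]],
    [9,[3,3,0],[0,0,0]],
    [9,[0,0.3,0],[0,0,0]]
  ]
}}

```text
clock: 8.3
position: [0.5128, 0.2079, 0.2439]
ee_rot: [-1.939, -2.472, -0.003]
force: [0.1, 0.3, 0.2]
width: 0.983
gripper_force: 0.0
```

Request:
{"api": "send_rows", "payload": {
  "increments": [
    [9,[0,0,0],[0,0,0]],
    [9,[0,0,0],[0,0,0]],
    [9,[0,0,0],[0,0,0]]
  ]
}}

```text
clock: 8.6
position: [0.5115, 0.2005, 0.2441]
ee_rot: [1.949, 2.464, -0.0]
force: [-0.6, 0.2, 0.1]
width: 0.98
gripper_force: 0.0
```

Run:
```python
from h import *
st()
p2=arm.camera_params("wrist");im2=arm.get_image("wrist");cv2.imwrite("pics/w3.png",im2[:,:,::-1]);np.savez("w3.npz",**p2)
```

```text
t 8.6 pos [0.5115 0.2005 0.2441] tool x [-0.23   0.973 -0.   ] z [-0. -0. -1.] F [-0.6  0.2  0.1] w 9.0 g 0.0
```

Request:
{"api": "send_rows", "payload": {
  "increments": [
    [9,[3,0,0],[0,0,0]],
    [9,[3,0,0],[0,0,0]],
    [9,[2,0,0],[0,0,0]],
    [9,[0,0,0],[0,0,0]],
    [9,[0,0,0],[0,0,0]]
  ]
}}

```text
clock: 9.15
position: [0.4933, 0.2792, 0.2439]
ee_rot: [1.947, 2.465, -0.0]
force: [-0.5, -0.1, 0.2]
width: 0.979
gripper_force: 0.0
```

Run:
```python
from h import *
st()
p2=arm.camera_params("wrist");im2=arm.get_image("wrist");cv2.imwrite("pics/w4.png",im2[:,:,::-1]);np.savez("w4.npz",**p2)
a=cv2.imread("pics/w3.png")[0:260,230:430];b=cv2.imread("pics/w4.png")[0:260,230:430]
cv2.imwrite("pics/w34.png",cv2.resize(np.hstack([a,b]),None,fx=2,fy=2,interpolation=cv2.INTER_CUBIC))
```

```text
t 9.15 pos [0.4933 0.2792 0.2439] tool x [-0.232  0.973 -0.   ] z [ 0. -0. -1.] F [-0.5 -0.1  0.2] w 8.99 g 0.0
```

View pics/w34.png

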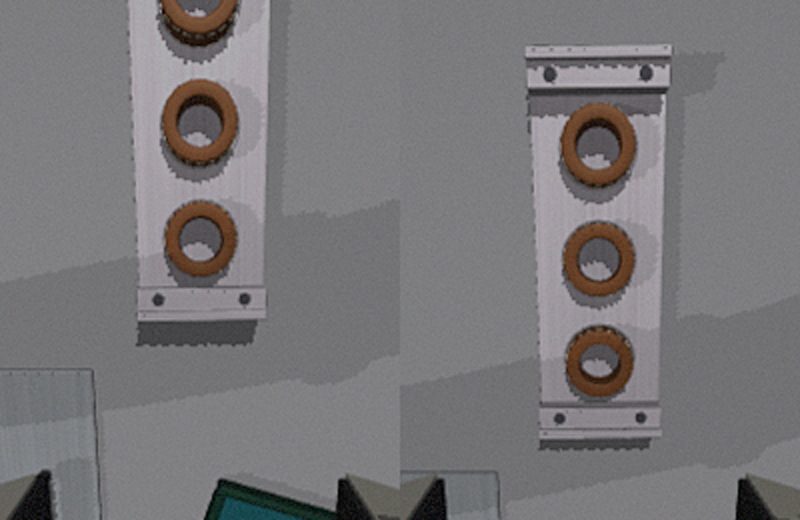

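Left is w3, right is w4. Both show three orange-brown collars in the open die. In w4 the ring centres are at about (329,72), (329,130) and (329,181) in full-image pixels, and the lip outer corners are at (293,23), (365,23), (300,218) and (360,218). Next I'll measure them.

```bash
cat >> h.py <<'E'
from scipy.optimize import least_squares
def omask(im):  # im BGR; tan leather
    h=cv2.cvtColor(im,cv2.COLOR_BGR2HSV);return ((h[...,0]<18)&(h[...,1]>110)&(h[...,2]>40)).astype(np.uint8)
def rings(im,p,ztop,r,amin=250,box=(0,0,640,260),mask=None):
    "circle centres at height ztop by the silhouette half turned away from the camera's foot"
    m=(omask(im) if mask is None else mask.astype(np.uint8));k=np.zeros_like(m);x0,y0,x1,y1=box;k[y0:y1,x0:x1]=m[y0:y1,x0:x1]
    k=cv2.morphologyEx(k,cv2.MORPH_OPEN,np.ones((2,2),np.uint8))
    foot=(-np.array(p["R"]).T@p["t"])[:2];out=[]
    for c in cv2.findContours(k,cv2.RETR_EXTERNAL,cv2.CHAIN_APPROX_NONE)[0]:
        if cv2.contourArea(c)<amin: continue
        h=cv2.convexHull(c)[:,0].astype(float)
        q=np.array([onz("w",a,ztop,p)[:2] for a in h]);m0=q.mean(0)
        if m0 is None: continue
        u=(m0-foot)/np.linalg.norm(m0-foot);s=q[(q-m0)@u>-.004]
        f=least_squares(lambda v:np.hypot(*(s-v).T)-r,m0)
        pc=c[:,0].mean(0);out.append((f.x.round(4).tolist(),round(1e3*np.sqrt(np.mean(f.fun**2)),2),pc.round(0).tolist(),c[:,0].min(0).tolist(),c[:,0].max(0).tolist()))
    return out
E
python3 - <<'E'
from h import *
for n in("w3","w4"):
    p=dict(np.load(n+".npz"));im=cv2.imread(f"pics/{n}.png")
    for z in(.028,.032,.036):
        print(n,z)
        for o in rings(im,p,z,.023): print(o)
p=dict(np.load("w4.npz"))
q=np.array([onz("w",a,.039,p)[:2] for a in[(293.2,23),(365.3,23),(360.3,218.3),(300,218.3)]]);print(q.round(4),q.mean(0).round(4))
d=q[0]+q[1]-q[2]-q[3];print("yaw",np.degrees(np.arctan2(d[1],d[0])),np.linalg.norm(d)/2,np.linalg.norm(q[0]-q[1]),np.linalg.norm(q[3]-q[2]))
E
```

```text
w3 0.028
([0.7104, 0.3155], np.float64(5.46), [488.0, 131.0], [474, 109], [507, 154])
([0.5002, 0.2793], np.float64(0.24), [331.0, 120.0], [314, 102], [348, 138])
([0.4844, 0.3452], np.float64(0.32), [330.0, 61.0], [312, 41], [349, 81])
([0.467, 0.4136], np.float64(0.54), [330.0, 8.0], [311, 0], [348, 17])
w3 0.032
([0.7082, 0.3151], np.float64(5.16), [488.0, 131.0], [474, 109], [507, 154])
([0.4999, 0.2791], np.float64(0.34), [331.0, 120.0], [314, 102], [348, 138])
([0.4846, 0.3442], np.float64(0.43), [330.0, 61.0], [312, 41], [349, 81])
([0.4672, 0.4126], np.float64(0.6), [330.0, 8.0], [311, 0], [348, 17])
w3 0.036
([0.7059, 0.3147], np.float64(4.86), [488.0, 131.0], [474, 109], [507, 154])
([0.4996, 0.2789], np.float64(0.45), [331.0, 120.0], [314, 102], [348, 138])
([0.4848, 0.3431], np.float64(0.54), [330.0, 61.0], [312, 41], [349, 81])
([0.4729, 0.3899], np.float64(3.78), [330.0, 8.0], [311, 0], [348, 17])
w4 0.028
([0.7153, 0.3111], np.float64(5.72), [479.0, 192.0], [464, 176], [502, 215])
([0.5007, 0.28], np.float64(0.38), [330.0, 181.0], [315, 165], [346, 198])
([0.4837, 0.34
[... 227 characters left out ...]
02, 0.2811], np.float64(0.48), [330.0, 181.0], [315, 165], [346, 198])
([0.4833, 0.3462], np.float64(0.26), [330.0, 130.0], [313, 113], [347, 148])
([0.4678, 0.4103], np.float64(0.47), [329.0, 73.0], [312, 53], [348, 93])
w4 0.036
([0.7102, 0.312], np.float64(5.11), [479.0, 192.0], [464, 176], [502, 215])
([0.4998, 0.2822], np.float64(0.59), [330.0, 181.0], [315, 165], [346, 198])
([0.483, 0.3464], np.float64(0.34), [330.0, 130.0], [313, 113], [347, 148])
([0.4678, 0.4094], np.float64(0.58), [329.0, 73.0], [312, 53], [348, 93])
[[0.4156 0.451 ]
 [0.4951 0.47  ]
 [0.5524 0.2425]
 [0.4717 0.2233]] [0.4837 0.3467]
yaw 103.9896204413663 0.23455538019533445 0.08176986613014772 0.08303478814583093
```

The collars measure at (0.500,0.280), (0.484,0.3455) and (0.468,0.4115). That fits the 68 mm pitch and a 32 mm top. The die centre is (0.4835,0.346) with yaw 104°. Now the case.

Request:
{"api": "send_rows", "payload": {
  "increments": [
    [9,[-4,1,0],[0,0,0]],
    [9,[-5,1,0],[0,0,0]],
    [9,[-5,1,0],[0,0,0]],
    [9,[-5,0,0],[0,0,0]],
    [9,[-5,0,0],[0,0,0]]
  ]
}}

```text
clock: 9.7
position: [0.5776, 0.0513, 0.244]
ee_rot: [1.949, 2.463, 0.0]
force: [1.7, -0.2, 0.5]
width: 0.979
gripper_force: 0.0
```

Request:
{"api": "send_rows", "payload": {
  "increments": [
    [9,[-5,0,0],[0,0,0]],
    [9,[-4,0,0],[0,0,0]],
    [9,[-2,0,0],[0,0,0]],
    [9,[0,0,0],[0,0,0]],
    [9,[0,0,0],[0,0,0]]
  ]
}}

```text
clock: 10.2
position: [0.6024, -0.053, 0.2438]
ee_rot: [-1.95, -2.463, -0.0]
force: [0.5, -0.3, 0.0]
width: 0.982
gripper_force: 0.0
```

Run:
```python
from h import *
st()
p2=arm.camera_params("wrist");im2=arm.get_image("wrist");cv2.imwrite("pics/w5.png",im2[:,:,::-1]);np.savez("w5.npz",**p2)
```

```text
t 10.2 pos [ 0.6024 -0.053   0.2438] tool x [-0.229  0.973  0.   ] z [-0.  0. -1.] F [ 0.5 -0.3  0. ] w 9.01 g 0.0
```

Request:
{"api": "send_rows", "payload": {
  "increments": [
    [9,[-4,0,0],[0,0,0]],
    [9,[-4,0,0],[0,0,0]],
    [9,[-2,0,0],[0,0,0]],
    [9,[0,0,0],[0,0,0]],
    [9,[0,0,0],[0,0,0]]
  ]
}}

```text
clock: 10.75
position: [0.6261, -0.1476, 0.2435]
ee_rot: [-1.945, -2.466, -0.001]
force: [-0.2, 1.3, 0.4]
width: 0.982
gripper_force: 0.0
```

Run:
```python
from h import *
st()
p2=arm.camera_params("wrist");im2=arm.get_image("wrist");cv2.imwrite("pics/w6.png",im2[:,:,::-1]);np.savez("w6.npz",**p2)
a=cv2.imread("pics/w5.png")[0:260,150:450];b=cv2.imread("pics/w6.png")[0:260,150:450]
cv2.imwrite("pics/w56.png",cv2.resize(np.hstack([a,b]),None,fx=1.33,fy=1.33,interpolation=cv2.INTER_CUBIC))
```

```text
t 10.75 pos [ 0.6261 -0.1476  0.2435] tool x [-0.233  0.973  0.001] z [-0.     0.001 -1.   ] F [-0.2  1.3  0.4] w 9.01 g 0.0
```

View pics/w56.png

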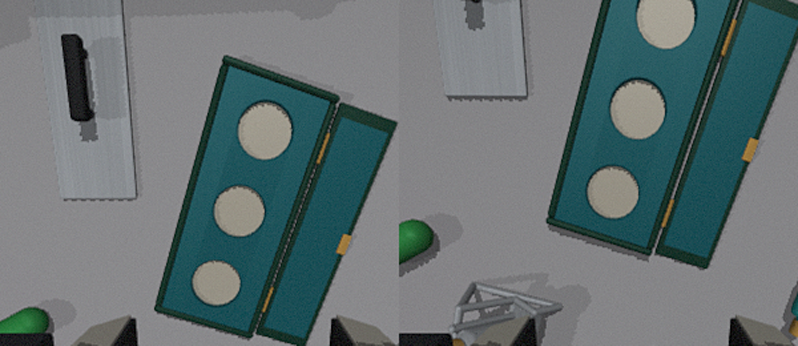

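Both views show the three cream wells: in w5 they are at about (349,98), (330,158) and (312,212). The plate lies flat to the left of the case.

Run:
```python
from h import *
P={}
for n in("w5","w6"):
    p=dict(np.load(n+".npz"));im=cv2.imread(f"pics/{n}.png");P[n]=(p,[])
    h=cv2.cvtColor(im,cv2.COLOR_BGR2HSV);m=((h[...,0]<40)&(h[...,1]>15)&(h[...,1]<110)&(h[...,2]>120)).astype(np.uint8);m[255:]=0;m[:,:250]=0;m[:,420:]=0
    for c in cv2.findContours(cv2.morphologyEx(m,cv2.MORPH_OPEN,np.ones((3,3))),cv2.RETR_EXTERNAL,cv2.CHAIN_APPROX_NONE)[0]:
        if cv2.contourArea(c)<500: continue
        (u,v),(a,b),_=cv2.fitEllipse(cv2.convexHull(c)); x,y,w,hh=cv2.boundingRect(c)
        if y==0: continue
        q=np.array([onz("w",k[0],.0165,p)[:2] for k in c]);(cx,cy),r=cv2.minEnclosingCircle(q.astype(np.float32))
        P[n][1].append((u,v));print(n,round(u,1),round(v,1),"on z.0145",onz("w",(u,v),.0145,p).round(4),"r",round(r,4))
for i in range(min(len(P["w5"][1]),len(P["w6"][1]))):
    x,g=two(ray("w",P["w5"][1][i],P["w5"][0]),ray("w",P["w6"][1][i],P["w6"][0]));print(x.round(4),g.round(4))
```

```text
w5 312.2 212.0 on z.0145 [ 0.5956 -0.1039  0.0145] r 0.0254
w5 329.4 158.6 on z.0145 [ 0.6019 -0.0229  0.0145] r 0.0255
w5 348.8 98.5 on z.0145 [0.6082 0.0583 0.0145] r 0.0257
w6 310.4 144.4 on z.0145 [ 0.5958 -0.1048  0.0145] r 0.0255
w6 329.1 82.4 on z.0145 [ 0.6019 -0.0235  0.0145] r 0.0256
[ 0.5957 -0.1051  0.0111] 0.0001
[ 0.6019 -0.0232  0.0123] 0.0001
```

Request:
{"api": "send_rows", "payload": {
  "increments": [
    [9,[4,0,0],[0,0,0]],
    [9,[5,0,0],[0,0,0]],
    [9,[5,-0.5,0],[0,0,0]],
    [9,[5,-0.5,0],[0,0,0]],
    [9,[5,-0.5,0],[0,0,0]]
  ],
  "force": 30
}}

```text
clock: 11.3
position: [0.5544, 0.0842, 0.2439]
ee_rot: [-1.943, -2.468, -0.001]
force: [0.4, 1.1, 0.1]
width: 0.981
gripper_force: 0.0
```

Request:
{"api": "send_rows", "payload": {
  "increments": [
    [8,[5,-0.5,0],[0,0,0]],
    [7,[5,-0.3,0],[0,0,0]],
    [7,[5,0,0],[0,0,0]],
    [7,[3,0,0],[0,0,0]],
    [7,[2.5,0,0],[0,0,0]]
  ]
}}

```text
clock: 11.8
position: [0.4981, 0.282, 0.2438]
ee_rot: [-1.939, -2.47, -0.001]
force: [1.2, 0.4, -0.5]
width: 0.764
gripper_force: 0.0
```

Request:
{"api": "send_rows", "payload": {
  "increments": [
    [7,[0,0,4],[0,0,0]],
    [7,[0,0,4],[0,0,0]],
    [7,[0,0,4],[0,0,0]],
    [7,[0,0,2],[0,0,0]],
    [7,[0,0,0],[0,0,0]]
  ]
}}

```text
clock: 12.3
position: [0.4976, 0.278, 0.1011]
ee_rot: [-1.942, -2.466, 0.008]
force: [-0.1, 0.1, -0.4]
width: 0.763
gripper_force: 0.0
```

Run:
```python
from h import *
st();go([.5002,.2801,.018],down(np.radians(104)))
```

```text
t 12.3 pos [0.4976 0.278  0.1011] tool x [-0.235  0.972 -0.001] z [-0.005 -0.003 -1.   ] F [-0.1  0.1 -0.4] w 7.0 g 0.0
turn [-0.006  0.001 -0.007] shift cm (axes now) [0.15 0.35 8.3 ] (axes after) [0.14 0.3  8.31]
```

Request:
{"api": "send_rows", "payload": {
  "increments": [
    [7,[0.1,0.2,3],[0,0,0]],
    [7,[0,0,3],[0,0,0]],
    [7,[0,0,1.5],[0,0,0]],
    [7,[0,0,1],[0,0,0]],
    [7,[0,0,0],[0,0,0]]
  ]
}}

```text
clock: 12.8
position: [0.5022, 0.2797, 0.0189]
ee_rot: [-1.945, -2.466, 0.0]
force: [-0.3, -0.3, 0.6]
width: 0.761
gripper_force: 0.0
```

Request:
{"api": "send_rows", "payload": {
  "increments": [
    [3,[0,0,0],[0,0,0]],
    [3,[0,0,0],[0,0,0]],
    [3,[0,0,0],[0,0,0]],
    [3,[0,0,0],[0,0,0]],
    [3,[0,0,0],[0,0,0]]
  ]
}}

```text
clock: 13.3
position: [0.5012, 0.2788, 0.0193]
ee_rot: [-1.946, -2.464, 0.003]
force: [-5.9, -0.8, 7.9]
width: 0.484
gripper_force: 30.0
```

Request:
{"api": "send_rows", "payload": {
  "increments": [
    [3,[0,0,-1],[0,0,0]],
    [3,[0,0,-3],[0,0,0]],
    [3,[0,0,-4],[0,0,0]],
    [3,[0,0,-2],[0,0,0]],
    [3,[-3,1,0],[0,0,0]]
  ]
}}

```text
clock: 13.8
position: [0.5197, 0.2574, 0.1229]
ee_rot: [-1.939, -2.472, -0.012]
force: [0.3, -0.2, -0.8]
width: 0.484
gripper_force: 30.0
```

Request:
{"api": "send_rows", "payload": {
  "increments": [
    [3,[-4,1,0],[0,0,0]],
    [3,[-4,1,0],[0,0,0]],
    [3,[-4,1,0],[0,0,0]],
    [3,[-4,1,0],[0,0,0]],
    [3,[-3,0.2,0],[0,0,0]]
  ]
}}

```text
clock: 14.3
position: [0.6062, 0.0737, 0.1199]
ee_rot: [1.948, 2.461, 0.001]
force: [0.5, 0.1, -1.6]
width: 0.481
gripper_force: 30.0
```

Request:
{"api": "send_rows", "payload": {
  "increments": [
    [3,[-2.1,0,0],[0,0,0]],
    [3,[0,0,0],[0,0,0]],
    [3,[0,0,0],[0,0,0]],
    [3,[0,0,0],[0,0,0]]
  ]
}}

```text
clock: 14.7
position: [0.609, 0.0581, 0.1191]
ee_rot: [-1.945, -2.467, -0.001]
force: [-1.1, 0.1, -1.5]
width: 0.484
gripper_force: 30.0
```

Run:
```python
from h import *
st();go([.6085,.0567,.0263],down(np.radians(104)))
im=arm.get_image("wrist");cv2.imwrite("pics/w7.png",im[:,:,::-1][100:400,170:480])
```

```text
t 14.7 pos [0.609  0.0581 0.1191] tool x [-0.233  0.972  0.001] z [ 0.     0.001 -1.   ] F [-1.1  0.1 -1.5] w 4.44 g 30.0
turn [ 0.    -0.001 -0.009] shift cm (axes now) [-0.13 -0.08  9.28] (axes after) [-0.13 -0.08  9.28]
```

View pics/w7.png

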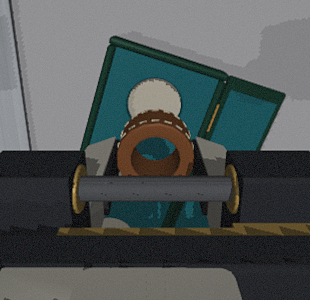

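The wrist view shows the collar held level between the fingers at about (325,252), with the well ahead of it. Lowering it.

Request:
{"api": "send_rows", "payload": {
  "increments": [
    [3,[-0.1,-0.1,3],[0,0,0]],
    [3,[0,0,3],[0,0,0]],
    [3,[0,0,1.5],[0,0,0]],
    [3,[0,0,1],[0,0,0]],
    [3,[0,0,0.5],[0,0,0]]
  ]
}}

```text
clock: 15.25
position: [0.6083, 0.0558, 0.0283]
ee_rot: [-1.946, -2.466, 0.0]
force: [0.8, -0.4, -0.6]
width: 0.482
gripper_force: 30.0
```

Request:
{"api": "send_rows", "payload": {
  "increments": [
    [3,[0,0,0.2],[0,0,0]],
    [3,[0,0,0.1],[0,0,0]],
    [3,[0,0,0],[0,0,0]]
  ]
}}

```text
clock: 15.55
position: [0.609, 0.0554, 0.0265]
ee_rot: [1.947, 2.465, 0.002]
force: [-0.3, -0.5, -0.2]
width: 0.488
gripper_force: 30.0
```

Request:
{"api": "send_rows", "payload": {
  "increments": [
    [5.5,[0,0,0],[0,0,0]],
    [6.5,[0,0,0],[0,0,0]],
    [7,[0,0,0],[0,0,0]],
    [7,[0,0,-1],[0,0,0]],
    [7,[0,0,-4],[0,0,0]]
  ]
}}

```text
clock: 16.05
position: [0.6056, 0.0551, 0.0734]
ee_rot: [-1.944, -2.462, 0.008]
force: [0.0, 0.7, 0.9]
width: 0.758
gripper_force: 0.0
```

Request:
{"api": "send_rows", "payload": {
  "increments": [
    [7,[0,0,-5],[0,0,0]],
    [7,[3,-1,-5],[0,0,0]],
    [7,[4,-1,-5],[0,0,0]],
    [7,[4,-1,-1.7],[0,0,0]],
    [7,[4,-1,0],[0,0,0]]
  ]
}}

```text
clock: 16.55
position: [0.5427, 0.1806, 0.2278]
ee_rot: [1.947, 2.462, 0.009]
force: [-0.2, -0.4, -0.4]
width: 0.765
gripper_force: 0.0
```

Request:
{"api": "send_rows", "payload": {
  "increments": [
    [7,[4,-1.3,0],[0,0,0]],
    [7,[2,0,0],[0,0,0]],
    [7,[0,0,0],[0,0,0]],
    [7,[0,0,0],[0,0,0]],
    [7,[0,0,0],[0,0,0]]
  ]
}}

```text
clock: 17.05
position: [0.5157, 0.2333, 0.224]
ee_rot: [1.949, 2.463, -0.0]
force: [0.2, -0.3, 0.6]
width: 0.763
gripper_force: 0.0
```

Run:
```python
from h import *
st()
p=arm.camera_params("wrist");im=arm.get_image("wrist")[:,:,::-1].copy()
r=rings(im,p,.032,.023,box=(200,0,450,250))
for o in r: print(o)
p=arm.camera_params("top");t=arm.get_image("top")[:,:,::-1].copy()
for o in rings(t,p,.037,.023,amin=60,box=(120,150,400,300)): print("top",o)
```

```text
t 17.05 pos [0.5157 0.2333 0.224 ] tool x [-0.23   0.973 -0.001] z [ 0.001 -0.    -1.   ] F [ 0.2 -0.3  0.6] w 7.0 g 0.0
([0.4847, 0.3445], np.float64(0.43), [321.0, 87.0], [302, 67], [339, 107])
([0.4679, 0.4106], np.float64(0.66), [319.0, 20.0], [300, 0], [339, 43])
```

Request:
{"api": "send_rows", "payload": {
  "increments": [
    [7,[4,-0.5,1],[0,0,0]],
    [7,[4,0,3],[0,0,0]],
    [7,[3.6,0,4],[0,0,0]],
    [7,[0,0,4],[0,0,0]],
    [7,[0,0,3],[0,0,0]]
  ]
}}

```text
clock: 17.65
position: [0.4831, 0.344, 0.0741]
ee_rot: [-1.945, -2.466, 0.003]
force: [0.3, -1.0, 0.5]
width: 0.76
gripper_force: 0.0
```

Request:
{"api": "send_rows", "payload": {
  "increments": [
    [7,[0,0,3],[0,0,0]],
    [7,[0,0,1.5],[0,0,0]],
    [7,[0,0,1],[0,0,0]],
    [7,[0,0,0],[0,0,0]],
    [7,[0,0,0],[0,0,0]]
  ]
}}

```text
clock: 18.15
position: [0.4847, 0.3442, 0.0224]
ee_rot: [1.947, 2.465, 0.002]
force: [-0.2, 0.8, 0.5]
width: 0.764
gripper_force: 0.0
```

Request:
{"api": "send_rows", "payload": {
  "increments": [
    [3,[0,0,0],[0,0,0]],
    [3,[0,0,0],[0,0,0]],
    [3,[0,0,0],[0,0,0]],
    [3,[0,0,0],[0,0,0]],
    [3,[0,0,0],[0,0,0]]
  ]
}}

```text
clock: 18.65
position: [0.484, 0.3442, 0.0219]
ee_rot: [1.947, 2.466, 0.001]
force: [-0.2, -0.7, 4.8]
width: 0.483
gripper_force: 30.0
```

Run:
```python
from h import *
st();go([.6019,-.0232,.1],down(np.radians(104)))
```

```text
t 18.65 pos [0.484  0.3442 0.0219] tool x [-0.232  0.973  0.   ] z [ 0.     0.001 -1.   ] F [-0.2 -0.7  4.8] w 4.44 g 30.0
turn [ 0.001 -0.    -0.01 ] shift cm (axes now) [-38.47   2.95  -7.83] (axes after) [-38.5    2.55  -7.81]
```

Request:
{"api": "send_rows", "payload": {
  "increments": [
    [3,[0,0,-1],[0,0,0]],
    [3,[0,0,-3],[0,0,0]],
    [3,[0,0,-4],[0,0,0]],
    [3,[-2,0,-2],[0,0,0]],
    [3,[-3,1,0],[0,0,0]]
  ]
}}

```text
clock: 19.15
position: [0.5055, 0.3004, 0.1252]
ee_rot: [-1.942, -2.47, -0.009]
force: [1.0, -1.2, -0.8]
width: 0.481
gripper_force: 30.0
```

Request:
{"api": "send_rows", "payload": {
  "increments": [
    [3,[-4,1,0],[0,0,0]],
    [3,[-5,0.9,0],[0,0,0]],
    [3,[-5,0,0],[0,0,0]],
    [3,[-5,0,0],[0,0,0]],
    [3,[-5,0,0],[0,0,0]]
  ]
}}

```text
clock: 19.65
position: [0.5792, 0.0673, 0.122]
ee_rot: [1.947, 2.465, 0.001]
force: [1.1, 0.1, -0.4]
width: 0.483
gripper_force: 30.0
```

Request:
{"api": "send_rows", "payload": {
  "increments": [
    [3,[-4,0,0],[0,0,0]],
    [3,[-3,0,0],[0,0,0]],
    [3,[-2,0,0],[0,0,0]],
    [3,[0,0,0],[0,0,0]],
    [3,[0,0,0],[0,0,0]]
  ]
}}

```text
clock: 20.15
position: [0.5997, -0.0182, 0.1217]
ee_rot: [-1.948, -2.464, -0.0]
force: [-0.8, 0.4, 0.1]
width: 0.485
gripper_force: 30.0
```

Run:
```python
from h import *
st();go([.6019,-.024,.0289],down(np.radians(104)))
```

```text
t 20.15 pos [ 0.5997 -0.0182  0.1217] tool x [-0.231  0.973  0.   ] z [-0.  0. -1.] F [-0.8  0.4  0.1] w 4.45 g 30.0
turn [-0.    -0.    -0.011] shift cm (axes now) [-0.62  0.08  9.28] (axes after) [-0.62  0.07  9.28]
```

Request:
{"api": "send_rows", "payload": {
  "increments": [
    [3,[-0.6,0.1,3],[0,0,0]],
    [3,[0,0,3],[0,0,0]],
    [3,[0,0,1.5],[0,0,0]],
    [3,[0,0,1],[0,0,0]],
    [3,[0,0,0.4],[0,0,0]]
  ]
}}

```text
clock: 20.65
position: [0.602, -0.0229, 0.0319]
ee_rot: [-1.945, -2.466, 0.0]
force: [-0.5, 0.2, 0.2]
width: 0.482
gripper_force: 30.0
```

Request:
{"api": "send_rows", "payload": {
  "increments": [
    [3,[0,0,0.2],[0,0,0]],
    [3,[0,0,0.1],[0,0,0]],
    [3,[0,0,0],[0,0,0]]
  ]
}}

```text
clock: 20.95
position: [0.6027, -0.0238, 0.0301]
ee_rot: [1.947, 2.465, 0.001]
force: [-0.5, -0.7, -0.4]
width: 0.485
gripper_force: 30.0
```

Request:
{"api": "send_rows", "payload": {
  "increments": [
    [5.5,[0,0,0],[0,0,0]],
    [6.5,[0,0,0],[0,0,0]],
    [7,[0,0,0],[0,0,0]],
    [7,[0,0,-1],[0,0,0]],
    [7,[0,0,-4],[0,0,0]]
  ]
}}

```text
clock: 21.45
position: [0.5995, -0.0237, 0.0771]
ee_rot: [-1.944, -2.462, 0.007]
force: [0.6, 1.4, -0.5]
width: 0.758
gripper_force: 0.0
```

Request:
{"api": "send_rows", "payload": {
  "increments": [
    [7,[0,0,-5],[0,0,0]],
    [7,[3,-1,-5],[0,0,0]],
    [7,[4,-1,-5],[0,0,0]],
    [7,[4,-0.5,0],[0,0,0]],
    [7,[5,0,0],[0,0,0]]
  ]
}}

```text
clock: 21.95
position: [0.5481, 0.1128, 0.2129]
ee_rot: [1.95, 2.46, 0.005]
force: [0.6, 0.6, -0.3]
width: 0.763
gripper_force: 0.0
```

Request:
{"api": "send_rows", "payload": {
  "increments": [
    [7,[5,-0.5,0],[0,0,0]],
    [7,[5,0,0],[0,0,0]],
    [7,[4,0,0],[0,0,0]],
    [7,[3,0,0],[0,0,0]],
    [7,[1,0,0],[0,0,0]]
  ]
}}

```text
clock: 22.45
position: [0.4996, 0.2912, 0.2108]
ee_rot: [-1.94, -2.469, -0.002]
force: [0.0, -0.3, -0.4]
width: 0.763
gripper_force: 0.0
```

Request:
{"api": "send_rows", "payload": {
  "increments": [
    [7,[0,0,0],[0,0,0]],
    [7,[0,0,0],[0,0,0]]
  ]
}}

```text
clock: 22.65
position: [0.5019, 0.2854, 0.2105]
ee_rot: [1.949, 2.463, -0.001]
force: [0.7, -0.3, -0.2]
width: 0.762
gripper_force: 0.0
```

Run:
```python
from h import *
st()
p=arm.camera_params("wrist");im=arm.get_image("wrist")[:,:,::-1].copy()
r=rings(im,p,.032,.023,box=(200,0,450,250))
for o in r: print(o); go([o[0][0],o[0][1],.019],down(np.radians(104)))
```

```text
t 22.65 pos [0.5019 0.2854 0.2105] tool x [-0.23   0.973 -0.001] z [ 0.001 -0.001 -1.   ] F [ 0.7 -0.3 -0.2] w 7.0 g 0.0
([0.4681, 0.4104], np.float64(0.42), [321.0, 72.0], [301, 50], [341, 93])
turn [ 0.     0.001 -0.013] shift cm (axes now) [13.01 -0.44 19.14] (axes after) [13.   -0.26 19.15]
```

Request:
{"api": "send_rows", "payload": {
  "increments": [
    [7,[4,-0.4,1],[0,0,0]],
    [7,[4,0,3],[0,0,0]],
    [7,[4,0,4],[0,0,0]],
    [7,[1,0,4],[0,0,0]],
    [7,[0,0,3],[0,0,0]]
  ]
}}

```text
clock: 23.2
position: [0.4676, 0.4085, 0.0627]
ee_rot: [-1.946, -2.466, 0.002]
force: [0.0, -1.0, -0.2]
width: 0.764
gripper_force: 0.0
```

Request:
{"api": "send_rows", "payload": {
  "increments": [
    [7,[0,0,2],[0,0,0]],
    [7,[0,0,1.2],[0,0,0]],
    [7,[0,0,0.8],[0,0,0]],
    [7,[0,0,0],[0,0,0]],
    [7,[0,0,0],[0,0,0]]
  ]
}}

```text
clock: 23.7
position: [0.4691, 0.4083, 0.0259]
ee_rot: [1.948, 2.465, 0.002]
force: [-0.7, 0.7, -0.9]
width: 0.767
gripper_force: 0.0
```

Request:
{"api": "send_rows", "payload": {
  "increments": [
    [3,[0,0,0],[0,0,0]],
    [3,[0,0,0],[0,0,0]],
    [3,[0,0,0],[0,0,0]],
    [3,[0,0,0],[0,0,0]],
    [3,[0,0,0],[0,0,0]]
  ]
}}

```text
clock: 24.2
position: [0.4683, 0.4084, 0.0252]
ee_rot: [-1.947, -2.466, -0.001]
force: [-0.6, -0.6, 4.5]
width: 0.479
gripper_force: 30.0
```

Run:
```python
from h import *
st();go([.5957,-.1045,.1],down(np.radians(104)))
```

```text
t 24.2 pos [0.4683 0.4084 0.0252] tool x [-0.232  0.973  0.   ] z [ 0.  0. -1.] F [-0.6 -0.6  4.5] w 4.4 g 30.0
turn [ 0.   -0.   -0.01] shift cm (axes now) [-52.84   0.5   -7.49] (axes after) [-5.284e+01 -5.000e-02 -7.480e+00]
```

Only about 7 mm of overlap on this one, so I'll regrip lower.

Request:
{"api": "send_rows", "payload": {
  "increments": [
    [7,[0,0,0],[0,0,0]],
    [7,[0,0,0],[0,0,0]],
    [7,[0,0,0.4],[0,0,0]],
    [7,[0.1,0,0.2],[0,0,0]],
    [7,[0,0,0],[0,0,0]]
  ]
}}

```text
clock: 24.7
position: [0.4677, 0.4091, 0.0182]
ee_rot: [-1.947, -2.466, 0.001]
force: [-0.9, 0.4, -0.6]
width: 0.76
gripper_force: 0.0
```

Request:
{"api": "send_rows", "payload": {
  "increments": [
    [3,[0,0,0],[0,0,0]],
    [3,[0,0,0],[0,0,0]],
    [3,[0,0,0],[0,0,0]],
    [3,[0,0,0],[0,0,0]],
    [3,[0,0,0],[0,0,0]]
  ]
}}

```text
clock: 25.2
position: [0.4681, 0.4092, 0.019]
ee_rot: [1.947, 2.465, 0.0]
force: [-0.7, -0.9, -0.8]
width: 0.481
gripper_force: 30.0
```

Request:
{"api": "send_rows", "payload": {
  "increments": [
    [3,[0,0,-1],[0,0,0]],
    [3,[0,0,-3],[0,0,0]],
    [3,[0,0,-4],[0,0,0]],
    [3,[-2,0,-2],[0,0,0]],
    [3,[-4,0.5,0],[0,0,0]]
  ]
}}

```text
clock: 25.7
position: [0.487, 0.3565, 0.1231]
ee_rot: [-1.939, -2.471, -0.012]
force: [1.4, 0.2, -1.4]
width: 0.484
gripper_force: 30.0
```

Request:
{"api": "send_rows", "payload": {
  "increments": [
    [3,[-5,0,0],[0,0,0]],
    [3,[-5,0,0],[0,0,0]],
    [3,[-5,0,0],[0,0,0]],
    [3,[-5,0,0],[0,0,0]],
    [3,[-5,0,0],[0,0,0]]
  ]
}}

```text
clock: 26.2
position: [0.5451, 0.1069, 0.1198]
ee_rot: [1.947, 2.465, 0.002]
force: [1.3, -0.2, -0.6]
width: 0.484
gripper_force: 30.0
```

Request:
{"api": "send_rows", "payload": {
  "increments": [
    [3,[-5,0,0],[0,0,0]],
    [3,[-5,0,0],[0,0,0]],
    [3,[-5,0,0],[0,0,0]],
    [3,[-4,0,0],[0,0,0]],
    [3,[-2,0,0],[0,0,0]]
  ]
}}

```text
clock: 26.7
position: [0.5937, -0.1009, 0.1199]
ee_rot: [1.952, 2.459, -0.001]
force: [1.3, 0.6, -0.4]
width: 0.485
gripper_force: 30.0
```

Request:
{"api": "send_rows", "payload": {
  "increments": [
    [3,[0,0,0],[0,0,0]],
    [3,[0,0,0],[0,0,0]],
    [3,[0,0,0],[0,0,0]]
  ]
}}

```text
clock: 27.0
position: [0.5934, -0.0938, 0.1191]
ee_rot: [-1.944, -2.467, -0.001]
force: [-0.8, -0.1, -0.4]
width: 0.482
gripper_force: 30.0
```

Run:
```python
from h import *
st();go([.5957,-.1055,.0265],down(np.radians(104)))
```

```text
t 27.0 pos [ 0.5934 -0.0938  0.1191] tool x [-0.234  0.972  0.001] z [ 0.     0.001 -1.   ] F [-0.8 -0.1 -0.4] w 4.43 g 30.0
turn [ 0.    -0.001 -0.009] shift cm (axes now) [-1.2  -0.05  9.26] (axes after) [-1.19 -0.06  9.26]
```

Request:
{"api": "send_rows", "payload": {
  "increments": [
    [3,[-1.2,0,3],[0,0,0]],
    [3,[0,0,3],[0,0,0]],
    [3,[0,0,1.5],[0,0,0]],
    [3,[0,0,1],[0,0,0]],
    [3,[0,0,0.5],[0,0,0]]
  ]
}}

```text
clock: 27.5
position: [0.5962, -0.1062, 0.0285]
ee_rot: [-1.945, -2.466, -0.0]
force: [0.8, -0.4, -0.7]
width: 0.486
gripper_force: 30.0
```

Request:
{"api": "send_rows", "payload": {
  "increments": [
    [3,[0,0,0.1],[0,0,0]],
    [3,[0,0,0.1],[0,0,0]],
    [3,[0,0,0],[0,0,0]]
  ]
}}

```text
clock: 27.8
position: [0.5968, -0.1072, 0.0276]
ee_rot: [1.946, 2.465, 0.001]
force: [0.7, -0.6, -0.1]
width: 0.482
gripper_force: 30.0
```

Request:
{"api": "send_rows", "payload": {
  "increments": [
    [5.5,[0,0,0],[0,0,0]],
    [6.5,[0,0,0],[0,0,0]],
    [7,[0,0,0],[0,0,0]],
    [7,[0,0,-1],[0,0,0]],
    [7,[0,0,-4],[0,0,0]]
  ]
}}

```text
clock: 28.3
position: [0.5935, -0.1067, 0.0746]
ee_rot: [-1.943, -2.461, 0.006]
force: [0.7, -0.5, 0.3]
width: 0.759
gripper_force: 0.0
```

Request:
{"api": "send_rows", "payload": {
  "increments": [
    [7,[0,0,-5],[0,0,0]],
    [7,[-2,1,-5],[0,0,0]],
    [7,[-3,1,-5],[0,0,0]],
    [7,[-3,0,-3],[0,0,0]],
    [7,[0,0,0],[0,0,0]]
  ]
}}

```text
clock: 28.8
position: [0.6324, -0.181, 0.251]
ee_rot: [1.948, 2.452, 0.002]
force: [0.1, -0.8, -0.3]
width: 0.761
gripper_force: 0.0
```

Request:
{"api": "send_rows", "payload": {
  "increments": [
    [7,[0,0,0],[0,0,0]],
    [7,[0,0,0],[0,0,0]]
  ]
}}

```text
clock: 29.0
position: [0.6297, -0.1734, 0.2439]
ee_rot: [-1.945, -2.465, 0.0]
force: [-0.7, 0.6, -0.6]
width: 0.758
gripper_force: 0.0
```

Run:
```python
from h import *
st()
p=arm.camera_params("wrist");im=arm.get_image("wrist")[:,:,::-1].copy()
cv2.imwrite("pics/w8.png",im);np.savez("w8.npz",**p)
for z in(.036,.039,.043):
  for o in rings(im,p,z,.023,box=(200,0,450,250)): print(z,o)
t=arm.get_image("top")[:,:,::-1].copy();cv2.imwrite("pics/top2.png",t)
```

```text
t 29.0 pos [ 0.6297 -0.1734  0.2439] tool x [-0.233  0.973  0.002] z [-0.002  0.001 -1.   ] F [-0.7  0.6 -0.6] w 6.96 g 0.0
0.036 ([0.5986, -0.1041], np.float64(0.39), [313.0, 125.0], [296, 106], [330, 143])
0.036 ([0.604, -0.0223], np.float64(0.21), [334.0, 55.0], [315, 34], [353, 76])
0.039 ([0.5989, -0.1039], np.float64(0.47), [313.0, 125.0], [296, 106], [330, 143])
0.039 ([0.6041, -0.0232], np.float64(0.27), [334.0, 55.0], [315, 34], [353, 76])
0.043 ([0.5993, -0.1037], np.float64(0.58), [313.0, 125.0], [296, 106], [330, 143])
0.043 ([0.6042, -0.0244], np.float64(0.36), [334.0, 55.0], [315, 34], [353, 76])
```

View pics/w8.png

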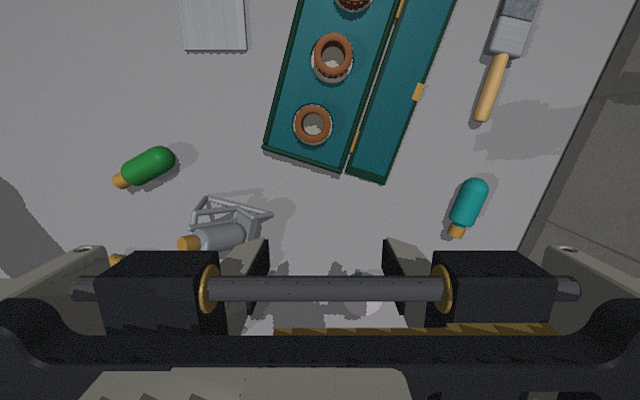

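The view shows collars seated in two wells at (313,125) and (334,55), with the third at the top edge. The rack is at (220,220), a green look-alike at (148,165) and a turquoise one at (468,205). The collars measure within 3 mm of the well centres. Next I turn to yaw 0 and move in front of the rack.

Request:
{"api": "send_rows", "payload": {
  "increments": [
    [9,[0,0,0],[0,0,0.15]],
    [9,[0,0,0],[0,0,0.15]],
    [9,[0,0,0],[0,0,0.15]],
    [9,[0,0,0],[0,0,0.15]],
    [9,[0,0,0],[0,0,0.15]]
  ]
}}

```text
clock: 29.6
position: [0.63, -0.1735, 0.2438]
ee_rot: [-2.717, -1.573, 0.002]
force: [-0.2, -0.6, -0.3]
width: 0.978
gripper_force: 0.0
```

Request:
{"api": "send_rows", "payload": {
  "increments": [
    [9,[0,0,0],[0,0,0.15]],
    [9,[0,0,0],[0,0,0.15]],
    [9,[0,0,0],[0,0,0.15]],
    [9,[0,0,0],[0,0,0.15]],
    [9,[0,0,0],[0,0,0.15]]
  ]
}}

```text
clock: 30.1
position: [0.63, -0.1735, 0.2438]
ee_rot: [-3.105, -0.469, 0.002]
force: [0.0, 0.2, 0.2]
width: 0.979
gripper_force: 0.0
```

Request:
{"api": "send_rows", "payload": {
  "increments": [
    [9,[0,0,0],[0,0,0.15]],
    [9,[0,0,0],[0,0,0.15]],
    [9,[-3,3,0],[0,0,0]],
    [9,[-4,4,0],[0,0,0]],
    [9,[-4,4,0],[0,0,0]]
  ]
}}

```text
clock: 30.6
position: [0.529, -0.2754, 0.2438]
ee_rot: [-3.141, -0.012, 0.003]
force: [0.6, -1.2, 1.3]
width: 0.98
gripper_force: 0.0
```

Request:
{"api": "send_rows", "payload": {
  "increments": [
    [9,[-4,4,0],[0,0,0]],
    [9,[-4,3,0],[0,0,0]],
    [9,[-2,1,0],[0,0,0]],
    [9,[0,0,0],[0,0,0]],
    [9,[0,0,0],[0,0,0]]
  ]
}}

```text
clock: 31.1
position: [0.4356, -0.3506, 0.2444]
ee_rot: [-3.14, -0.008, -0.0]
force: [0.2, 0.7, -0.6]
width: 0.98
gripper_force: 0.0
```

Run:
```python
from h import *
st();print(arm.observe()["joints"].round(2))
p=arm.camera_params("wrist");im=arm.get_image("wrist")[:,:,::-1].copy()
cv2.imwrite("pics/w9.png",im);np.savez("w9.npz",**p)
```

```text
t 31.1 pos [ 0.4356 -0.3506  0.2444] tool x [1.    0.005 0.   ] z [ 0.     0.001 -1.   ] F [ 0.2  0.7 -0.6] w 9.0 g 0.0
[ 0.02  0.37  0.78  1.75 -0.29  1.13 -0.68]
```

Request:
{"api": "send_rows", "payload": {
  "increments": [
    [9,[-2,0,0],[0,0,0]],
    [9,[-3,0,0],[0,0,0]],
    [9,[-1,0,0],[0,0,0]],
    [9,[0,0,0],[0,0,0]],
    [9,[0,0,0],[0,0,0]]
  ]
}}

```text
clock: 31.65
position: [0.377, -0.3512, 0.2448]
ee_rot: [-3.142, -0.011, -0.001]
force: [0.3, 0.3, 0.0]
width: 0.981
gripper_force: 0.0
```

Run:
```python
from h import *
st()
p=arm.camera_params("wrist");im=arm.get_image("wrist")[:,:,::-1].copy()
cv2.imwrite("pics/w10.png",im);np.savez("w10.npz",**p)
a=cv2.imread("pics/w9.png")[0:260,120:520];b=im[0:260,120:520]
cv2.imwrite("pics/w910.png",np.vstack([a,b]))
```

```text
t 31.65 pos [ 0.377  -0.3512  0.2448] tool x [1.    0.007 0.001] z [ 0.001  0.    -1.   ] F [0.3 0.3 0. ] w 9.0 g 0.0
```

View pics/w910.png

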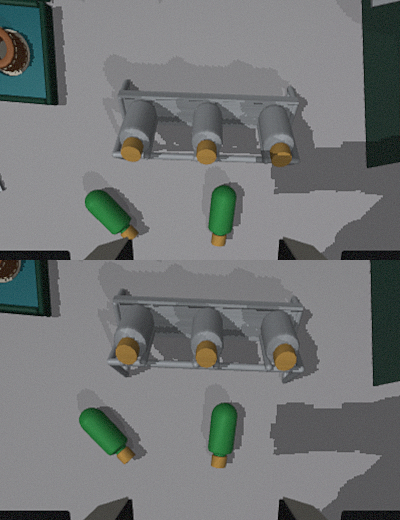

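The crops show the three steel flacons lying in the rack. In w9 the caps are at (251,150), (326,150) and (401,155). The two green bottles at (228,213) and (342,213) are look-alikes on the bench. The rack ones are meant: steel bodies with brass caps, one per slot.

```bash
python3 - <<'E'
from h import *
res={}
for n,rows in(("w9",(120,180)),("w10",(65,120))):
    p=dict(np.load(n+".npz"));im=cv2.imread(f"pics/{n}.png");h=cv2.cvtColor(im,cv2.COLOR_BGR2HSV)
    m=((h[...,0]>8)&(h[...,0]<26)&(h[...,1]>110)&(h[...,2]>70)).astype(np.uint8);k=np.zeros_like(m);k[rows[0]:rows[1],220:430]=m[rows[0]:rows[1],220:430]
    L=[]
    for c in cv2.findContours(k,cv2.RETR_EXTERNAL,cv2.CHAIN_APPROX_NONE)[0]:
        if cv2.contourArea(c)<100: continue
        x=c[:,0];c0=np.array(cv2.minEnclosingCircle(c)[0]);L.append((c0,x.mean(0),cv2.boundingRect(c),cv2.fitEllipse(c)))
    L.sort(key=lambda a:a[0][0]);res[n]=(p,L)
    for l in L: print(n,l[0].round(1),l[1].round(1),l[2],[np.round(v,1) for v in l[3]])
for i in range(3):
    a,b=res["w9"],res["w10"]
    for j in (0,1):
        x,g=two(ray("w",a[1][i][j],a[0]),ray("w",b[1][i][j],b[0]));print(i,x.round(4),g.round(4))
# ends of the rear (upper far) rail for the rack's yaw
E
python3 - <<'E'
import cv2
im=cv2.imread("pics/w9.png")[70:180,220:430];cv2.imwrite("pics/w9c.png",cv2.resize(im,None,fx=3.8,fy=3.8,interpolation=cv2.INTER_CUBIC))
E
```

```text
w9 [251.9 149.1] [251.5 149.1] (241, 137, 21, 25) [array([251.4, 149.1]), array([19.9, 23.9]), np.float64(9.1)]
w9 [326.1 151.6] [326.  151.8] (317, 140, 20, 24) [array([326. , 151.8]), array([19.2, 24.1]), np.float64(0.2)]
w9 [399.7 154.5] [400.  154.6] (390, 143, 22, 24) [array([400.6, 154.6]), array([19.7, 24. ]), np.float64(174.4)]
w10 [246.8  90.6] [246.9  90.3] (235, 78, 23, 27) [array([246.5,  90.6]), array([21. , 26.4]), np.float64(2.0)]
w10 [326.   93.8] [326.   93.8] (316, 81, 21, 27) [array([325.8,  94. ]), array([20.4, 26.3]), np.float64(179.1)]
w10 [404.4  96.9] [404.3  96.8] (393, 84, 23, 26) [array([404.2,  96.8]), array([21.8, 25.8]), np.float64(176.9)]
0 [ 0.4853 -0.2705  0.0967] 0.0007
0 [ 0.4854 -0.2709  0.0986] 0.0001
1 [ 0.483  -0.351   0.0957] 0.0001
1 [ 0.4829 -0.3509  0.0967] 0.0002
2 [ 0.4806 -0.431   0.0968] 0.0006
2 [ 0.4806 -0.4309  0.0978] 0.0003
```

View pics/w9c.png

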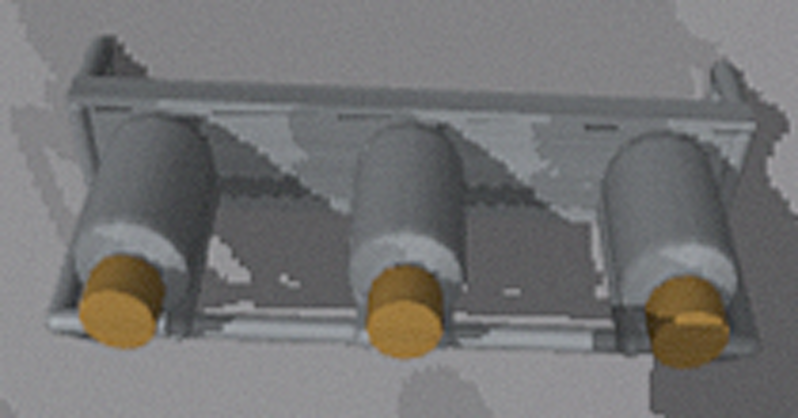

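The enlarged crop confirms steel bodies with brass caps, with the ends of the caps at the -x side. Before reaching, I'll check the 35° axis model against where the domes appear.

```bash
cat >> h.py <<'E'
YR=np.radians(-1.7);T35=np.radians(35)
U=np.array([-np.sin(T35)*np.cos(YR),-np.sin(T35)*np.sin(YR),np.cos(T35)])   # tip->cap
V=np.array([np.cos(T35)*np.cos(YR),np.cos(T35)*np.sin(YR),np.sin(T35)])
CAP=[np.array([.4853,-.2707,.097]),np.array([.483,-.351,.0962]),np.array([.4806,-.431,.097])]
RG=Ro.from_matrix(np.c_[V,np.cross(-U,V),-U])
def fl(i,ax,v=.003): return CAP[i]+(ax-.077)*U+v*V
E
python3 - <<'E'
from h import *
for n in("w9","w10"):
    p=dict(np.load(n+".npz"))
    for i in range(3):
        C=fl(i,.018,0);c=proj("w",C,p)
        r=max(abs(proj("w",C+.018*d,p)-c).max() for d in(np.array([1,0,0]),np.array([0,1,0])))
        print(n,i,"dome far row",(c[1]-r).round(1),"at col",c[0].round(1),"cap top face",proj("w",fl(i,.09,0),p).round(1))
for i in range(3): print("tip",fl(i,0,0).round(4))
go(fl(1,.15),RG);go(fl(1,.031),RG)
E
```

```text
w9 0 dome far row 101.1 at col 260.7 cap top face [249.4 157.3]
w9 1 dome far row 103.6 at col 327.1 cap top face [325.9 159.9]
w9 2 dome far row 106.1 at col 393.0 cap top face [401.8 162.8]
w10 0 dome far row 45.9 at col 257.2 cap top face [244.7  97.6]
w10 1 dome far row 49.0 at col 327.1 cap top face [325.8 100.8]
w10 2 dome far row 51.8 at col 396.3 cap top face [406.1 104. ]
tip [ 0.5294 -0.272   0.0339]
tip [ 0.5271 -0.3523  0.0331]
tip [ 0.5247 -0.4323  0.0339]
turn [-0.011  0.61   0.036] shift cm (axes now) [ 6.65 -0.1   8.7 ] (axes after) [ 0.46 -0.34 10.94]
turn [-0.011  0.61   0.036] shift cm (axes now) [13.47  0.15 18.46] (axes after) [ 0.46 -0.34 22.84]
```

The domes match within 1.5 px. The cap faces show about 3 mm of axial offset, so I'll treat the measured point as 80 mm from the tip. Next I tilt the tool and approach the middle flacon.

Request:
{"api": "send_rows", "payload": {
  "increments": [
    [6,[0,0,0],[0,0.15,0.01]],
    [6,[0,0,0],[0,0.15,0.01]],
    [6,[0,0,0],[0,0.15,0.01]],
    [6,[0,0,0],[-0.01,0.16,0]],
    [6,[0,0,0],[0,0,0]]
  ]
}}

```text
out of range
```

Request:
{"api": "send_rows", "payload": {
  "increments": [
    [6,[0,0,0],[0,0.15,0.01]],
    [6,[0,0,0],[0,0.15,0.01]],
    [6,[0,0,0],[0,0.15,0.01]],
    [6,[0,0,0],[-0.01,0.15,0]],
    [6,[0,0,0],[0,0,0]]
  ],
  "force": 25
}}

```text
clock: 32.2
position: [0.3744, -0.3499, 0.2434]
ee_rot: [-3.019, 0.042, -0.865]
force: [-0.3, -0.0, 0.2]
width: 0.663
gripper_force: 0.0
```

```bash
sed -i 's/(ax-.077)/(ax-.080)/' h.py
python3 - <<'E'
from h import *
st();go(fl(1,.13),RG);print(arm.observe()["joints"].round(2))
E
```

```text
t 32.2 pos [ 0.3744 -0.3499  0.2434] tool x [ 0.848 -0.026  0.53 ] z [ 0.53  -0.007 -0.848] F [-0.3 -0.   0.2] w 6.09 g 0.0
turn [-0.009  0.053 -0.001] shift cm (axes now) [ 1.45 -0.1  13.23] (axes after) [ 0.75 -0.22 13.29]
[ 0.27  0.08  0.76  2.2  -0.83  0.74  0.01]
```

Request:
{"api": "send_rows", "payload": {
  "increments": [
    [6,[1,0,3],[-0.01,0.05,0]],
    [6,[0,-0.2,4],[0,0,0]],
    [6,[0,0,4],[0,0,0]],
    [6,[0,0,2],[0,0,0]],
    [6,[0,0,0],[0,0,0]]
  ]
}}

```text
clock: 32.7
position: [0.455, -0.3477, 0.1442]
ee_rot: [2.999, -0.036, 0.928]
force: [0.3, 0.1, 1.1]
width: 0.654
gripper_force: 0.0
```

Request:
{"api": "send_rows", "payload": {
  "increments": [
    [6,[0,0,0],[0,0,0]],
    [6,[0,0,0],[0,0,0]]
  ]
}}

```text
clock: 32.9
position: [0.4522, -0.3519, 0.1473]
ee_rot: [2.989, -0.043, 0.929]
force: [-0.1, 0.4, 0.1]
width: 0.654
gripper_force: 0.0
```

Run:
```python
from h import *
st();go(fl(1,.033),RG)
```

```text
t 32.9 pos [ 0.4522 -0.3519  0.1473] tool x [ 0.824 -0.023  0.567] z [ 0.566 -0.019 -0.824] F [-0.1  0.4  0.1] w 6.0 g 0.0
turn [0.002 0.008 0.002] shift cm (axes now) [-0.03 -0.21 10.65] (axes after) [-0.11 -0.18 10.65]
```

Request:
{"api": "send_rows", "payload": {
  "increments": [
    [6,[-0.1,-0.2,2],[0,0.008,0]],
    [6,[0,0,3],[0,0,0]],
    [6,[0,0,3],[0,0,0]],
    [6,[0,0,1.6],[0,0,0]],
    [6,[0,0,1],[0,0,0]]
  ]
}}

```text
clock: 33.4
position: [0.4914, -0.3519, 0.0734]
ee_rot: [2.998, -0.036, 0.906]
force: [-0.2, -0.1, 0.7]
width: 0.658
gripper_force: 0.0
```

Request:
{"api": "send_rows", "payload": {
  "increments": [
    [6,[0,0,0],[0,0,0]],
    [6,[0,0,0],[0,0,0]]
  ]
}}

```text
clock: 33.6
position: [0.4911, -0.3514, 0.0741]
ee_rot: [2.998, -0.035, 0.906]
force: [0.1, 0.1, 1.0]
width: 0.653
gripper_force: 0.0
```

Run:
```python
from h import *
st();go(fl(1,.033),RG)
```

```text
t 33.6 pos [ 0.4911 -0.3514  0.0741] tool x [ 0.832 -0.019  0.554] z [ 0.554 -0.015 -0.832] F [0.1 0.1 1. ] w 5.99 g 0.0
turn [-0.001  0.024  0.006] shift cm (axes now) [ 0.96 -0.01  2.4 ] (axes after) [ 0.91 -0.02  2.43]
```

Request:
{"api": "send_rows", "payload": {
  "increments": [
    [2,[0,0,0],[0,0,0]],
    [2,[0,0,0],[0,0,0]],
    [2,[0,0,0],[0,0,0]],
    [2,[0,0,0],[0,0,0]],
    [2,[0,0,0],[0,0,0]]
  ]
}}

```text
clock: 34.1
position: [0.4914, -0.3513, 0.0745]
ee_rot: [2.997, -0.035, 0.909]
force: [-0.8, -1.3, 3.4]
width: 0.381
gripper_force: 25.0
```

Run:
```python
from h import *
st();go(fl(1,.033),RG)
```

```text
t 34.1 pos [ 0.4914 -0.3513  0.0745] tool x [ 0.831 -0.019  0.555] z [ 0.555 -0.015 -0.832] F [-0.8 -1.3  3.4] w 3.5 g 25.0
turn [-0.001  0.022  0.006] shift cm (axes now) [ 0.9  -0.    2.42] (axes after) [ 0.85 -0.01  2.44]
```

The arm stopped 24 mm short with no contact force, so it's probably at a joint limit. Reopening to check.

Request:
{"api": "send_rows", "payload": {
  "increments": [
    [6,[0,0,0],[0,0,0]],
    [6,[0,0,0],[0,0,0]],
    [6,[0,0,0],[0,0,0]]
  ]
}}

```text
clock: 34.4
position: [0.4911, -0.3508, 0.074]
ee_rot: [2.999, -0.035, 0.908]
force: [-0.7, -0.3, -0.4]
width: 0.599
gripper_force: 0.0
```

Run:
```python
from h import *
st();go(fl(1,.033),RG);s=arm.observe();print(s["joints"].round(3),s["ft_torque"].round(2))
p=arm.camera_params("wrist");im=arm.get_image("wrist")[:,:,::-1].copy();cv2.imwrite("pics/w11.png",im)
```

```text
t 34.4 pos [ 0.4911 -0.3508  0.074 ] tool x [ 0.832 -0.019  0.555] z [ 0.555 -0.014 -0.832] F [-0.7 -0.3 -0.4] w 5.5 g 0.0
turn [-0.002  0.023  0.006] shift cm (axes now) [0.96 0.06 2.39] (axes after) [0.91 0.05 2.41]
[ 1.139  0.531 -0.492  2.175 -1.305  0.146  0.439] [-0.02  0.8  -0.03]
```

View pics/w11.png

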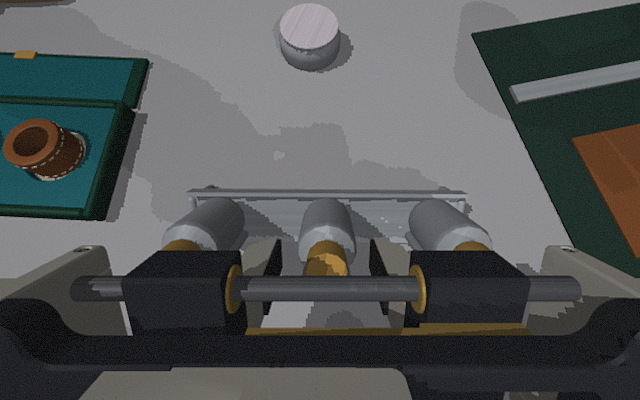

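The rack view is clear, with the fingers either side of the middle flacon's cap at (327,262). Joints 5 (-1.305) and 6 (0.146) are at their limits, so the full 35° tilt isn't reachable here. I'll grip with only a 20° tilt and take up the 15° difference when standing the flacon upright.

Request:
{"api": "send_rows", "payload": {
  "increments": [
    [6,[0,0,-3],[0,0,0]],
    [6,[0,0,-4],[0,0,0]],
    [6,[0,0,-4],[0,0,0]],
    [6,[0,0,-1],[0,-0.1,0]],
    [6,[0,0,0],[0,-0.15,0]]
  ]
}}

```text
clock: 34.95
position: [0.427, -0.3465, 0.1719]
ee_rot: [-3.063, 0.031, -0.677]
force: [0.1, 0.9, 0.8]
width: 0.654
gripper_force: 0.0
```

```bash
cat >> h.py <<'E'
def gr(i,tilt=20,ax=.052,v=.003,back=0.):
    R=Ro.from_rotvec(0*V)*down(YR,np.radians(tilt),YR);z=R.apply([0,0,1])
    return CAP[i]+(ax-.080)*U+v*V+(.019-back)*z,R
E
python3 - <<'E'
from h import *
st();print(arm.observe()["joints"].round(2));print(gr(1)[1].apply([0,0,1]),gr(1)[0])
go(*gr(1,back=.09));go(*gr(1))
E
```

```text
t 34.95 pos [ 0.427  -0.3465  0.1719] tool x [ 0.907 -0.02   0.421] z [ 0.421  0.    -0.907] F [0.1 0.9 0.8] w 6.0 g 0.0
[ 0.79  0.25 -0.    2.12 -0.61  0.54 -0.31]
[ 0.34186961 -0.01014645 -0.93969262] [ 0.50800497 -0.35174213  0.05713031]
turn [-0.012 -0.086  0.007] shift cm (axes now) [3.29 0.36 4.85] (axes after) [3.7  0.28 4.55]
turn [-0.012 -0.086  0.007] shift cm (axes now) [ 2.52  0.47 13.82] (axes after) [ 3.7   0.28 13.55]
```

Request:
{"api": "send_rows", "payload": {
  "increments": [
    [6,[0,0,0],[-0.012,-0.086,0.007]],
    [6,[2,0.3,1],[0,0,0]],
    [6,[1.7,0,2],[0,0,0]],
    [6,[0,0,1.5],[0,0,0]],
    [6,[0,0,0],[0,0,0]]
  ]
}}

```text
clock: 35.45
position: [0.4796, -0.3474, 0.1389]
ee_rot: [-3.093, 0.035, -0.545]
force: [-0.3, 0.3, 0.1]
width: 0.657
gripper_force: 0.0
```

Request:
{"api": "send_rows", "payload": {
  "increments": [
    [6,[0,0,0],[0,0,0]],
    [6,[0,0,0],[0,0,0]]
  ]
}}

```text
clock: 35.65
position: [0.4789, -0.3495, 0.1414]
ee_rot: [3.091, -0.04, 0.549]
force: [0.4, 0.4, 0.3]
width: 0.655
gripper_force: 0.0
```

Run:
```python
from h import *
st();print(arm.observe()["joints"].round(2));go(*gr(1))
```

```text
t 35.65 pos [ 0.4789 -0.3495  0.1414] tool x [ 0.939 -0.024  0.344] z [ 0.344 -0.007 -0.939] F [0.4 0.4 0.3] w 6.02 g 0.0
[ 0.63  0.35  0.05  2.02 -0.46  0.54 -0.55]
turn [-0.004 -0.002  0.003] shift cm (axes now) [-0.17  0.17  8.92] (axes after) [-0.15  0.14  8.92]
```

Request:
{"api": "send_rows", "payload": {
  "increments": [
    [6,[-0.2,0.2,2],[0,0,0]],
    [6,[0,0,3],[0,0,0]],
    [6,[0,0,2],[0,0,0]],
    [6,[0,0,1.5],[0,0,0]],
    [6,[0,0,0.4],[0,0,0]]
  ]
}}

```text
clock: 36.15
position: [0.5079, -0.3514, 0.0557]
ee_rot: [3.092, -0.039, 0.547]
force: [-0.5, -0.4, -0.6]
width: 0.656
gripper_force: 0.0
```

Request:
{"api": "send_rows", "payload": {
  "increments": [
    [6,[0,0,0],[0,0,0]],
    [6,[0,0,0],[0,0,0]]
  ]
}}

```text
clock: 36.35
position: [0.5082, -0.352, 0.0575]
ee_rot: [3.09, -0.039, 0.55]
force: [-0.1, -0.2, -0.4]
width: 0.653
gripper_force: 0.0
```

Run:
```python
from h import *
st();print(arm.observe()["joints"].round(2));go(*gr(1))
```

```text
t 36.35 pos [ 0.5082 -0.352   0.0575] tool x [ 0.938 -0.024  0.345] z [ 0.345 -0.007 -0.939] F [-0.1 -0.2 -0.4] w 5.99 g 0.0
[ 0.66  0.51 -0.03  2.03 -0.55  0.36 -0.47]
turn [-0.003 -0.003  0.004] shift cm (axes now) [-0.04 -0.03  0.03] (axes after) [-0.04 -0.03  0.03]
```

Request:
{"api": "send_rows", "payload": {
  "increments": [
    [2,[0,0,0],[0,0,0]],
    [2,[0,0,0],[0,0,0]],
    [2,[0,0,0],[0,0,0]],
    [2,[0,0,0],[0,0,0]],
    [2,[0,0,0],[0,0,0]]
  ],
  "force": 40
}}

```text
clock: 36.85
position: [0.5084, -0.3519, 0.057]
ee_rot: [3.09, -0.038, 0.549]
force: [-0.7, -0.9, 3.3]
width: 0.385
gripper_force: 40.0
```

Run:
```python
from h import *
import json
st();s=arm.observe();T=Ro.from_rotvec(s["ee_rot"]);t=T.inv().apply(fl(1,0,0)-s["position"]);u=T.inv().apply(U);json.dump([t.tolist(),u.tolist()],open("hold.json","w"));print("tip in tool",t.round(4),"axis",u.round(3))
```

```text
t 36.85 pos [ 0.5084 -0.3519  0.057 ] tool x [ 0.938 -0.024  0.345] z [ 0.345 -0.007 -0.939] F [-0.7 -0.9  3.3] w 3.54 g 40.0
tip in tool [0.0102 0.     0.0318] axis [-0.256 -0.004 -0.967]
```

Request:
{"api": "send_rows", "payload": {
  "increments": [
    [2,[0.4,0,-1],[0,0,0]],
    [2,[0.7,0,-2],[0,0,0]],
    [2,[1,0,-3],[0,0,0]],
    [2,[1.4,0,-4],[0,0,0]],
    [2,[1.4,0,-4],[0,0,0]]
  ]
}}

```text
clock: 37.35
position: [0.5052, -0.3511, 0.2064]
ee_rot: [3.093, -0.038, 0.546]
force: [0.3, -0.4, -2.0]
width: 0.388
gripper_force: 40.0
```

Request:
{"api": "send_rows", "payload": {
  "increments": [
    [2,[0,0,0],[0,-0.12,0]],
    [2,[0,0,0],[0,-0.12,0]],
    [2,[0,0,0],[0,-0.12,0]],
    [2,[0,0,0],[0,-0.12,0]],
    [2,[0,0,0],[0,-0.13,0]]
  ]
}}

```text
clock: 37.85
position: [0.506, -0.3518, 0.2068]
ee_rot: [-3.111, 0.039, 0.411]
force: [0.5, -0.0, -2.0]
width: 0.385
gripper_force: 40.0
```

Request:
{"api": "send_rows", "payload": {
  "increments": [
    [2,[0,0,0],[0,0,0]],
    [2,[0,0,0],[0,0,0]],
    [2,[0,0,0],[0,0,0]]
  ]
}}

```text
clock: 38.15
position: [0.5051, -0.3525, 0.2056]
ee_rot: [-3.11, 0.04, 0.402]
force: [-0.4, -0.1, -1.4]
width: 0.382
gripper_force: 40.0
```

```bash
cat >> h.py <<'E'
import json
def place(w,hz,hold="hold.json"):
    "shift to bring the held flacon's tip over w at tip height hz, and turn to make it upright"
    t,u=json.load(open(hold));s=arm.observe();T=Ro.from_rotvec(s["ee_rot"]);un=T.apply(u)
    ax=np.cross(un,[0,0,1]);a=np.arcsin(np.linalg.norm(ax));ax=ax/np.linalg.norm(ax)*a
    R=Ro.from_rotvec(ax)*T;pos=np.array([w[0],w[1],hz])-R.apply(t);print("axis now",un.round(3),"tip now",(s["position"]+T.apply(t)).round(4),"tcp goal",pos.round(4));go(pos,R)
E
python3 - <<'E'
from h import *
st();place((.5989,-.1039),.12);print(arm.observe()["joints"].round(2))
cv2.imwrite("pics/side2.png",arm.get_image("side")[100:330,150:470,::-1])
E
```

```text
t 38.15 pos [ 0.5051 -0.3525  0.2056] tool x [ 0.967 -0.025 -0.254] z [-0.254  0.008 -0.967] F [-0.4 -0.1 -1.4] w 3.51 g 40.0
axis now [-0.002  0.003  1.   ] tip now [ 0.5068 -0.3525  0.1723] tcp goal [ 0.5972 -0.104   0.1533]
turn [ 0.003 -0.002 -0.001] shift cm (axes now) [  9.63 -25.07   2.92] (axes after) [  9.65 -25.06   2.97]
[ 0.28  0.59  0.29  1.43 -0.03  1.37 -1.04]
```

View pics/side2.png

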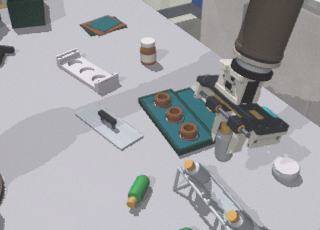

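The side crop shows the flacon held upright at (223,145), all three collars in the case at (162,98), (176,115) and (189,131), and the plate flat at (108,125). Carrying it to well 1.

Request:
{"api": "send_rows", "payload": {
  "increments": [
    [2,[1,-3,0],[0,0,0]],
    [2,[2,-4,0],[0,0,0]],
    [2,[2,-4,0],[0,0,0]],
    [2,[2,-4,0],[0,0,0]],
    [2,[2,-4,0],[0,0,0]]
  ]
}}

```text
clock: 38.7
position: [0.5976, -0.1633, 0.1837]
ee_rot: [-3.11, 0.04, 0.4]
force: [0.6, -0.6, -1.4]
width: 0.385
gripper_force: 40.0
```

Request:
{"api": "send_rows", "payload": {
  "increments": [
    [2,[0.6,-4,0],[0,0,0]],
    [2,[0,-2,0],[0,0,0]],
    [2,[0,0,0],[0,0,0]],
    [2,[0,0,0],[0,0,0]],
    [2,[0,0,0],[0,0,0]]
  ]
}}

```text
clock: 39.2
position: [0.6043, -0.1066, 0.1818]
ee_rot: [-3.111, 0.042, 0.403]
force: [-0.8, -0.0, -1.3]
width: 0.379
gripper_force: 40.0
```

Run:
```python
from h import *
st();place((.5989,-.1039),.06);print(arm.observe()["joints"].round(2))
for n in("side","top"):
    im=arm.get_image(n)[:,:,::-1].copy();cv2.imwrite(f"pics/{n}3.png",im)
    p=arm.camera_params(n);t,u=json.load(open("hold.json"));s=arm.observe();T=Ro.from_rotvec(s["ee_rot"]);tip=s["position"]+T.apply(t)
    print(n,"pred tip",proj(n,tip).round(1),"cap",proj(n,tip+.09*T.apply(u)).round(1),"collar",proj(n,np.array([.5989,-.1039,.039])).round(1))
im=cv2.imread("pics/side3.png")[150:260,270:400];cv2.imwrite("pics/side3c.png",cv2.resize(im,None,fx=5,fy=5,interpolation=cv2.INTER_CUBIC))
```

```text
t 39.2 pos [ 0.6043 -0.1066  0.1818] tool x [ 0.967 -0.026 -0.255] z [-0.255  0.008 -0.967] F [-0.8 -0.  -1.3] w 3.48 g 40.0
axis now [-0.001  0.003  1.   ] tip now [ 0.606  -0.1066  0.1485] tcp goal [ 0.5972 -0.104   0.0933]
turn [ 0.003 -0.001 -0.001] shift cm (axes now) [ 1.57 -0.23  8.73] (axes after) [ 1.58 -0.2   8.73]
[-0.06  0.62  0.23  1.43 -0.1   1.37 -1.42]
side pred tip [344.8 193.2] cap [346.4 162.8] collar [340.3 226.6]
top pred tip [366.2 201. ] cap [372.  198.5] collar [359.5 206.1]
```

View pics/side3c.png

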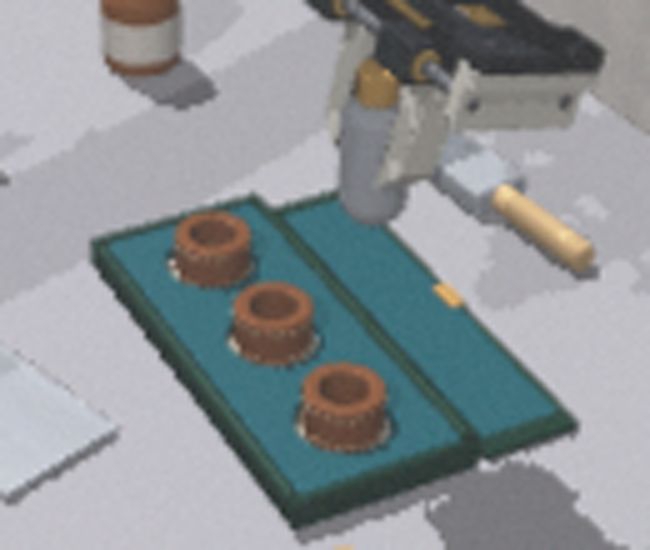

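The tip shows at (345,194) and the cap at (345,163), matching the predicted (344.8,193.2) and (346.4,162.8), so the flacon is upright and held as modelled. Lowering it.

Request:
{"api": "send_rows", "payload": {
  "increments": [
    [2,[-0.7,-0.2,0.2],[0,0,0]],
    [2,[0.7,0,2.6],[0,0,0]],
    [2,[0.7,0,2.6],[0,0,0]],
    [2,[0.5,0,2],[0,0,0]],
    [2,[0.3,0,1],[0,0,0]]
  ]
}}

```text
clock: 39.8
position: [0.5963, -0.1018, 0.0942]
ee_rot: [-3.109, 0.038, 0.409]
force: [0.2, 0.6, -2.2]
width: 0.383
gripper_force: 40.0
```

Request:
{"api": "send_rows", "payload": {
  "increments": [
    [2,[0,0,0],[0,0,0]],
    [2,[0,0,0],[0,0,0]]
  ]
}}

```text
clock: 40.0
position: [0.5982, -0.102, 0.0967]
ee_rot: [-3.11, 0.038, 0.403]
force: [1.4, 0.4, -0.4]
width: 0.385
gripper_force: 40.0
```

Run:
```python
from h import *
st();place((.5985,-.1039),.034)
```

```text
t 40.0 pos [ 0.5982 -0.102   0.0967] tool x [ 0.967 -0.023 -0.255] z [-0.255  0.008 -0.967] F [ 1.4  0.4 -0.4] w 3.54 g 40.0
axis now [-0.001  0.002  1.   ] tip now [ 0.6    -0.102   0.0634] tcp goal [ 0.5968 -0.104   0.0673]
turn [ 0.002 -0.001 -0.001] shift cm (axes now) [0.62 0.2  2.87] (axes after) [0.62 0.21 2.87]
```

Request:
{"api": "send_rows", "payload": {
  "increments": [
    [2,[0.2,0.2,1.3],[0,0,0]],
    [2,[0.2,0,0.8],[0,0,0]],
    [2,[0.1,0,0.5],[0,0,0]],
    [2,[0.1,0,0.2],[0,0,0]],
    [2,[0,0,0],[0,0,0]]
  ]
}}

```text
clock: 40.5
position: [0.5963, -0.1035, 0.0673]
ee_rot: [-3.109, 0.037, 0.406]
force: [-0.7, -0.8, 1.4]
width: 0.386
gripper_force: 40.0
```

Request:
{"api": "send_rows", "payload": {
  "increments": [
    [2,[0,0,0.1],[0,0,0]],
    [2,[0,0,0],[0,0,0]],
    [2,[0,0,0],[0,0,0]]
  ]
}}

```text
clock: 40.8
position: [0.5963, -0.1035, 0.0671]
ee_rot: [-3.11, 0.037, 0.404]
force: [-2.2, 0.3, 6.0]
width: 0.387
gripper_force: 40.0
```

Request:
{"api": "send_rows", "payload": {
  "increments": [
    [4,[0,0,0],[0,0,0]],
    [5,[0,0,0],[0,0,0]],
    [6,[0,0,0],[0,0,0]],
    [6,[0,0,0],[0,0,0]],
    [6,[0,0,0],[0,0,0]]
  ]
}}

```text
clock: 41.3
position: [0.5963, -0.1036, 0.0663]
ee_rot: [-3.11, 0.037, 0.405]
force: [-0.2, -0.1, -0.1]
width: 0.648
gripper_force: 0.0
```

Request:
{"api": "send_rows", "payload": {
  "increments": [
    [6,[0,0,-1],[0,0,0]],
    [6,[0,0,-3],[0,0,0]],
    [6,[0,0,-4],[0,0,0]],
    [6,[0,0,-4],[0,0,0]],
    [6,[0,0,-3],[0,0,0]]
  ]
}}

```text
clock: 41.8
position: [0.6358, -0.105, 0.2149]
ee_rot: [-3.111, 0.037, 0.4]
force: [0.2, -0.6, 0.2]
width: 0.654
gripper_force: 0.0
```

Run:
```python
from h import *
st();go(*gr(0,back=.11))
im=arm.get_image("side")[:,:,::-1].copy();cv2.imwrite("pics/side4.png",im)
h=cv2.cvtColor(im,cv2.COLOR_BGR2HSV);m=(h[...,0]>8)&(h[...,0]<26)&(h[...,1]>110)&(h[...,2]>70);m[:150]=0
k=m.astype(np.uint8);k[:,:320]=0;k[260:]=0
print(blobs(k,15)); print("exp cap",proj("side",np.array([.5975,-.104,.032+.08])).round(1))
```

```text
t 41.8 pos [ 0.6358 -0.105   0.2149] tool x [ 0.967 -0.023 -0.253] z [-0.253  0.008 -0.967] F [ 0.2 -0.6  0.2] w 6.01 g 0.0
turn [-0.002  0.605  0.006] shift cm (axes now) [-14.04  16.93   9.17] (axes after) [-16.69  17.01  -0.38]
[([338.3, 204.5], 46, [335, 201, 8, 9]), ([326.2, 212.4], 36, [320, 207, 12, 9]), ([426.9, 223.4], 30, [424, 220, 7, 8]), ([332.7, 229.5], 15, [331, 226, 5, 7])]
exp cap [340.9 205.1]
```

Request:
{"api": "send_rows", "payload": {
  "increments": [
    [6,[-2.5,3,0],[0,0,0]],
    [6,[-3.5,4,0],[0,0,0]],
    [6,[-4,4,0],[0,0,0]],
    [6,[-3,4,2],[0,0.15,0]],
    [6,[-1,1.5,2],[0,0.15,0]]
  ]
}}

```text
clock: 42.35
position: [0.4953, -0.2619, 0.2071]
ee_rot: [3.137, -0.046, 0.075]
force: [-0.1, -0.7, 0.7]
width: 0.652
gripper_force: 0.0
```

Request:
{"api": "send_rows", "payload": {
  "increments": [
    [6,[0,0,0],[0,0.15,0]],
    [6,[0,0,0],[0,0.15,0.006]],
    [6,[0,0,0],[0,0,0]],
    [6,[0,0,0],[0,0,0]],
    [6,[0,0,0],[0,0,0]]
  ]
}}

```text
clock: 42.85
position: [0.4988, -0.2567, 0.2064]
ee_rot: [3.095, -0.045, 0.532]
force: [0.9, -0.9, -0.3]
width: 0.655
gripper_force: 0.0
```

Run:
```python
from h import *
st();print(arm.observe()["joints"].round(2));go(*gr(0,back=.09));go(*gr(0))
p=arm.camera_params("wrist");im=arm.get_image("wrist")[:,:,::-1].copy();cv2.imwrite("pics/w12.png",im);np.savez("w12.npz",**p)
for i in(0,2): print(i,"exp cap mid",proj("w",CAP[i],p).round(1))
h=cv2.cvtColor(im,cv2.COLOR_BGR2HSV);m=(h[...,0]>8)&(h[...,0]<26)&(h[...,1]>110)&(h[...,2]>70);m[262:]=0
print(blobs(m,60))
```

```text
t 42.85 pos [ 0.4988 -0.2567  0.2064] tool x [ 0.942 -0.028  0.334] z [ 0.334 -0.006 -0.943] F [ 0.9 -0.9 -0.3] w 6.01 g 0.0
[ 0.33  0.2   0.17  2.04 -0.32  0.63 -0.87]
turn [-0.004  0.008 -0.   ] shift cm (axes now) [-3.91  1.46  5.39] (axes after) [-3.95  1.44  5.36]
turn [-0.004  0.008 -0.   ] shift cm (axes now) [-3.83  1.5  14.39] (axes after) [-3.95  1.44 14.36]
0 exp cap mid [340.  253.2]
2 exp cap mid [498.7 253.6]
[([141.0, 12.4], 69, [129, 6, 23, 15]), ([157.7, 78.0], 109, [150, 75, 16, 7]), ([611.7, 181.4], 5027, [574, 133, 66, 102]), ([145.5, 153.8], 1007, [117, 136, 57, 41]), ([71.4, 155.1], 597, [54, 138, 36, 36]), ([207.3, 166.4], 263, [188, 144, 31, 36]), ([339.9, 251.9], 385, [330, 241, 22, 21]), ([502.1, 248.2], 171, [489, 241, 26, 18])]
```

Request:
{"api": "send_rows", "payload": {
  "increments": [
    [6,[-2,1.4,0],[0,0.008,0]],
    [6,[-1.9,0,1],[0,0,0]],
    [6,[0,0,2.5],[0,0,0]],
    [6,[0,0,1.5],[0,0,0]],
    [6,[0,0,0],[0,0,0]]
  ]
}}

```text
clock: 43.4
position: [0.4782, -0.2688, 0.1434]
ee_rot: [-3.094, 0.044, -0.54]
force: [0.3, -0.1, 0.4]
width: 0.655
gripper_force: 0.0
```

Request:
{"api": "send_rows", "payload": {
  "increments": [
    [6,[0,0,0],[0,0,0]],
    [6,[0,0,0],[0,0,0]]
  ]
}}

```text
clock: 43.6
position: [0.4779, -0.2699, 0.146]
ee_rot: [3.092, -0.046, 0.545]
force: [0.4, 1.7, 0.3]
width: 0.654
gripper_force: 0.0
```

Run:
```python
from h import *
st();go(*gr(0))
```

```text
t 43.6 pos [ 0.4779 -0.2699  0.146 ] tool x [ 0.939 -0.029  0.342] z [ 0.342 -0.007 -0.94 ] F [0.4 1.7 0.3] w 6.01 g 0.0
turn [-0.004  0.    -0.001] shift cm (axes now) [0.04 0.09 9.38] (axes after) [0.04 0.06 9.38]
```

Request:
{"api": "send_rows", "payload": {
  "increments": [
    [5.2,[0,0.1,2],[0,0,0]],
    [5.2,[0,0,3],[0,0,0]],
    [5.2,[0,0,2],[0,0,0]],
    [5.2,[0,0,1.6],[0,0,0]],
    [5.2,[0,0,0.8],[0,0,0]]
  ]
}}

```text
clock: 44.1
position: [0.5096, -0.2712, 0.0564]
ee_rot: [3.093, -0.047, 0.544]
force: [-0.5, -0.1, -0.3]
width: 0.567
gripper_force: 0.0
```

Request:
{"api": "send_rows", "payload": {
  "increments": [
    [5.2,[0,0,0],[0,0,0]],
    [5.2,[0,0,0],[0,0,0]]
  ]
}}

```text
clock: 44.3
position: [0.5093, -0.2716, 0.0576]
ee_rot: [3.092, -0.047, 0.545]
force: [-0.2, 0.4, 0.8]
width: 0.568
gripper_force: 0.0
```

Request:
{"api": "send_rows", "payload": {
  "increments": [
    [2,[0,0,0],[0,0,0]],
    [2,[0,0,0],[0,0,0]],
    [2,[0,0,0],[0,0,0]],
    [2,[0,0,0],[0,0,0]],
    [2,[0,0,0],[0,0,0]]
  ],
  "force": 40
}}

```text
clock: 44.8
position: [0.5094, -0.2718, 0.0574]
ee_rot: [3.091, -0.048, 0.545]
force: [-1.9, -0.9, 6.8]
width: 0.384
gripper_force: 40.0
```

Run:
```python
from h import *
st();go(*gr(0));s=arm.observe();T=Ro.from_rotvec(s["ee_rot"]);t=T.inv().apply(fl(0,0,0)-s["position"]);u=T.inv().apply(U);json.dump([t.tolist(),u.tolist()],open("hold.json","w"));print("tip in tool",t.round(4),"axis",u.round(3))
```

```text
t 44.8 pos [ 0.5094 -0.2718  0.0574] tool x [ 0.939 -0.03   0.342] z [ 0.342 -0.007 -0.94 ] F [-1.9 -0.9  6.8] w 3.53 g 40.0
turn [-0.003 -0.    -0.002] shift cm (axes now) [ 0.11 -0.04 -0.02] (axes after) [ 0.11 -0.04 -0.02]
tip in tool [ 0.0116 -0.0004  0.0318] axis [-0.259 -0.002 -0.966]
```

Request:
{"api": "send_rows", "payload": {
  "increments": [
    [2,[0.4,0,-1],[0,0,0]],
    [2,[0.7,0,-2],[0,0,0]],
    [2,[1,0,-3],[0,0,0]],
    [2,[1.4,0,-4],[0,0,0]],
    [2,[1.4,0,-4],[0,0,0]]
  ]
}}

```text
clock: 45.3
position: [0.5062, -0.2713, 0.2064]
ee_rot: [3.094, -0.048, 0.541]
force: [1.3, 0.9, -1.5]
width: 0.387
gripper_force: 40.0
```

Request:
{"api": "send_rows", "payload": {
  "increments": [
    [2,[0,0,0],[0,-0.12,0]],
    [2,[0,0,0],[0,-0.12,0]],
    [2,[0,0,0],[0,-0.12,0]],
    [2,[0,0,0],[0,-0.12,0]],
    [2,[0,0,0],[0,-0.13,0]]
  ]
}}

```text
clock: 45.8
position: [0.5072, -0.2718, 0.2068]
ee_rot: [-3.107, 0.047, 0.416]
force: [0.6, -1.2, -2.7]
width: 0.385
gripper_force: 40.0
```

Request:
{"api": "send_rows", "payload": {
  "increments": [
    [2,[0,0,0],[0,0,0]],
    [2,[0,0,0],[0,0,0]],
    [2,[0,0,0],[0,0,0]]
  ]
}}

```text
clock: 46.1
position: [0.5064, -0.2725, 0.2057]
ee_rot: [-3.107, 0.048, 0.406]
force: [0.0, -0.8, -1.4]
width: 0.385
gripper_force: 40.0
```

```bash
cat >> h.py <<'E'
def heldcheck():
    t,u=json.load(open("hold.json"));s=arm.observe();T=Ro.from_rotvec(s["ee_rot"]);tip=s["position"]+T.apply(t)
    im=arm.get_image("side")[:,:,::-1].copy();h=cv2.cvtColor(im,cv2.COLOR_BGR2HSV);m=(h[...,0]>8)&(h[...,0]<26)&(h[...,1]>110)&(h[...,2]>70)
    c=proj("side",tip+.08*T.apply(u));k=np.zeros_like(m);x,y=c.astype(int);k[y-20:y+20,x-20:x+20]=m[y-20:y+20,x-20:x+20]
    print("cap exp",c.round(1),"seen",blobs(k,10));return im
E
python3 - <<'E'
from h import *
st();place((.6041,-.0232),.16);heldcheck()
E
```

```text
t 46.1 pos [ 0.5064 -0.2725  0.2057] tool x [ 0.966 -0.029 -0.257] z [-0.257  0.011 -0.966] F [ 0.  -0.8 -1.4] w 3.54 g 40.0
axis now [-0.002 -0.001  1.   ] tip now [ 0.5095 -0.2721  0.172 ] tcp goal [ 0.6011 -0.0235  0.1938]
turn [-0.001 -0.002  0.   ] shift cm (axes now) [  8.72 -25.17  -0.99] (axes after) [  8.71 -25.17  -1.03]
cap exp [353.6 205.6] seen [([337.4, 204.5], 37, [335, 201, 6, 9]), ([351.3, 207.1], 58, [348, 202, 9, 10])]
```

Request:
{"api": "send_rows", "payload": {
  "increments": [
    [2,[1,-3,-1],[0,0,0]],
    [2,[2,-4,0],[0,0,0]],
    [2,[2,-4,0],[0,0,0]],
    [2,[2,-4,0],[0,0,0]],
    [2,[1.7,-4,0],[0,0,0]]
  ]
}}

```text
clock: 46.65
position: [0.5998, -0.0836, 0.1942]
ee_rot: [-3.106, 0.048, 0.405]
force: [0.4, -0.8, -1.3]
width: 0.383
gripper_force: 40.0
```

Request:
{"api": "send_rows", "payload": {
  "increments": [
    [2,[0,-4,0],[0,0,0]],
    [2,[0,-2.2,0],[0,0,0]],
    [2,[0,0,0],[0,0,0]],
    [2,[0,0,0],[0,0,0]],
    [2,[0,0,0],[0,0,0]]
  ]
}}

```text
clock: 47.15
position: [0.6011, -0.0247, 0.1941]
ee_rot: [-3.107, 0.05, 0.407]
force: [0.4, -0.9, -1.5]
width: 0.384
gripper_force: 40.0
```

Run:
```python
from h import *
st();place((.6041,-.0235),.060);im=heldcheck()
im=im[150:260,270:400];cv2.imwrite("pics/side5c.png",cv2.resize(im,None,fx=5,fy=5,interpolation=cv2.INTER_CUBIC))
```

```text
t 47.15 pos [ 0.6011 -0.0247  0.1941] tool x [ 0.966 -0.031 -0.258] z [-0.257  0.012 -0.966] F [ 0.4 -0.9 -1.5] w 3.52 g 40.0
axis now [-0.001 -0.001  1.   ] tip now [ 0.6041 -0.0243  0.1603] tcp goal [ 0.6011 -0.0238  0.0938]
turn [-0.001 -0.001  0.   ] shift cm (axes now) [ 2.58 -0.05  9.69] (axes after) [ 2.59 -0.06  9.69]
cap exp [327.7 148.1] seen [([326.3, 148.6], 35, [324, 145, 6, 8])]
```

View pics/side5c.png

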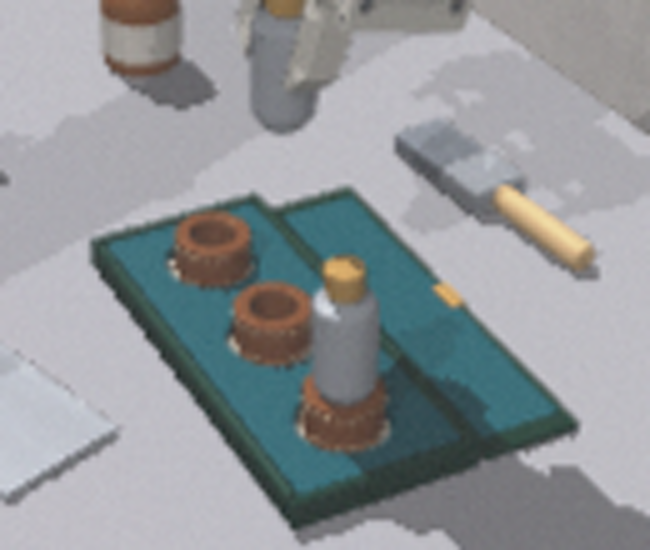

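The first flacon stands upright in its collar (crop (345,340)). The second hangs at (283,60), above the middle collar at (273,310). Lowering.

Request:
{"api": "send_rows", "payload": {
  "increments": [
    [2,[0.7,0,2.6],[0,0,0]],
    [2,[0.7,0,2.6],[0,0,0]],
    [2,[0.7,0,2.5],[0,0,0]],
    [2,[0.4,0,1.5],[0,0,0]],
    [2,[0.1,0,0.5],[0,0,0]]
  ]
}}

```text
clock: 47.7
position: [0.6005, -0.0231, 0.0914]
ee_rot: [-3.106, 0.048, 0.413]
force: [-0.4, -0.7, -0.7]
width: 0.384
gripper_force: 40.0
```

Request:
{"api": "send_rows", "payload": {
  "increments": [
    [2,[0,0,0],[0,0,0]],
    [2,[0,0,0],[0,0,0]]
  ]
}}

```text
clock: 47.9
position: [0.6022, -0.0225, 0.0939]
ee_rot: [-3.107, 0.046, 0.406]
force: [1.1, 0.5, -1.1]
width: 0.382
gripper_force: 40.0
```

Run:
```python
from h import *
st();place((.6041,-.0235),.0335)
```

```text
t 47.9 pos [ 0.6022 -0.0225  0.0939] tool x [ 0.966 -0.028 -0.257] z [-0.257  0.012 -0.966] F [ 1.1  0.5 -1.1] w 3.51 g 40.0
axis now [-0.002 -0.002  1.   ] tip now [ 0.6052 -0.0221  0.0602] tcp goal [ 0.6011 -0.0238  0.0673]
turn [-0.002 -0.001  0.   ] shift cm (axes now) [0.59 0.15 2.6 ] (axes after) [0.59 0.14 2.6 ]
```

Request:
{"api": "send_rows", "payload": {
  "increments": [
    [2,[0.2,0.1,1.2],[0,0,0]],
    [2,[0.2,0,0.7],[0,0,0]],
    [2,[0.1,0,0.4],[0,0,0]],
    [2,[0.1,0,0.2],[0,0,0]],
    [2,[0,0,0],[0,0,0]]
  ]
}}

```text
clock: 48.4
position: [0.6003, -0.0225, 0.0677]
ee_rot: [-3.106, 0.045, 0.411]
force: [-1.9, 1.0, 7.8]
width: 0.383
gripper_force: 40.0
```

Request:
{"api": "send_rows", "payload": {
  "increments": [
    [2,[0,0,0.1],[0,0,0]],
    [2,[0,0,0.1],[0,0,0]],
    [2,[0,0,0],[0,0,0]]
  ]
}}

```text
clock: 48.7
position: [0.6002, -0.0223, 0.0672]
ee_rot: [-3.105, 0.045, 0.409]
force: [-5.2, 2.5, 18.2]
width: 0.388
gripper_force: 40.0
```

Request:
{"api": "send_rows", "payload": {
  "increments": [
    [2,[0,0,-0.1],[0,0,0]],
    [2,[0,0,-0.05],[0,0,0]],
    [4,[0,0,0],[0,0,0]],
    [5,[0,0,0],[0,0,0]],
    [6,[0,0,0],[0,0,0]]
  ]
}}

```text
clock: 49.2
position: [0.6007, -0.0231, 0.0665]
ee_rot: [-3.107, 0.046, 0.409]
force: [-0.3, 0.5, -0.3]
width: 0.558
gripper_force: 0.0
```

Request:
{"api": "send_rows", "payload": {
  "increments": [
    [6,[0,0,0],[0,0,0]],
    [6,[0,0,0],[0,0,0]],
    [6,[0,0,-1],[0,0,0]],
    [6,[0,0,-3],[0,0,0]],
    [6,[0,0,-4],[0,0,0]]
  ]
}}

```text
clock: 49.7
position: [0.6203, -0.0239, 0.1441]
ee_rot: [-3.106, 0.046, 0.414]
force: [0.6, 0.0, -0.0]
width: 0.655
gripper_force: 0.0
```

Request:
{"api": "send_rows", "payload": {
  "increments": [
    [6,[0,0,-4],[0,0,0]],
    [6,[0,0,-4],[0,0,0]],
    [6,[0,0,-2],[0,0,0]],
    [6,[0,0,0],[0,0,0]]
  ]
}}

```text
clock: 50.1
position: [0.6493, -0.0255, 0.2445]
ee_rot: [-3.108, 0.046, 0.399]
force: [-0.6, -1.4, 0.2]
width: 0.653
gripper_force: 0.0
```

Run:
```python
from h import *
st();go(*gr(2,back=.11));im=arm.get_image("side")[:,:,::-1].copy();cv2.imwrite("pics/side6.png",im)
h=cv2.cvtColor(im,cv2.COLOR_BGR2HSV);m=(h[...,0]>8)&(h[...,0]<26)&(h[...,1]>110)&(h[...,2]>70);m[:150]=0;m[210:]=0;m[:,:300]=0;m[:,350:]=0
print(blobs(m,10),[proj("side",np.array([a,b,.112])).round(1) for a,b in((.5975,-.104),(.603,-.0232))])
```

```text
t 50.1 pos [ 0.6493 -0.0255  0.2445] tool x [ 0.967 -0.028 -0.252] z [-0.252  0.012 -0.968] F [-0.6 -1.4  0.2] w 6.0 g 0.0
turn [-0.004  0.604 -0.   ] shift cm (axes now) [-14.31  41.07  12.16] (axes after) [-18.75  41.03   2.03]
[([324.5, 188.3], 31, [322, 186, 7, 7]), ([311.2, 197.0], 43, [306, 193, 12, 8]), ([338.4, 204.0], 38, [335, 201, 8, 8])] [array([340.9, 205.1]), array([326.2, 189.4])]
```

Request:
{"api": "send_rows", "payload": {
  "increments": [
    [6,[-1.5,4,0],[0,0,0]],
    [6,[-2,4.5,0],[0,0,0]],
    [6,[-2,4.5,0],[0,0,0]],
    [6,[-2,4.5,0],[0,0,0]],
    [6,[-2,4.5,0],[0,0,0]]
  ]
}}

```text
clock: 50.65
position: [0.547, -0.2436, 0.2634]
ee_rot: [-3.105, 0.045, 0.412]
force: [0.8, 0.3, -0.3]
width: 0.658
gripper_force: 0.0
```

Request:
{"api": "send_rows", "payload": {
  "increments": [
    [6,[-2,4.5,2],[0,0,0]],
    [6,[-2,4.5,2],[0,0.15,0]],
    [6,[-1,4.5,2],[0,0.15,0]],
    [6,[0,4,0],[0,0.15,0]],
    [6,[0,1.5,0],[0,0.15,0]]
  ]
}}

```text
clock: 51.15
position: [0.4822, -0.4294, 0.2178]
ee_rot: [3.089, -0.056, 0.533]
force: [0.5, 1.0, -0.4]
width: 0.654
gripper_force: 0.0
```

Request:
{"api": "send_rows", "payload": {
  "increments": [
    [6,[0,0,0],[0,0,0]],
    [6,[0,0,0],[0,0,0]],
    [6,[0,0,0],[0,0,0]]
  ]
}}

```text
clock: 51.45
position: [0.4862, -0.4231, 0.2176]
ee_rot: [-3.096, 0.044, -0.526]
force: [0.6, -0.1, 1.1]
width: 0.652
gripper_force: 0.0
```

Run:
```python
from h import *
st();print(arm.observe()["joints"].round(2));go(*gr(2,back=.09))
p=arm.camera_params("wrist");im=arm.get_image("wrist")[:,:,::-1].copy()
print("exp cap mid",proj("w",CAP[2],p).round(1))
h=cv2.cvtColor(im,cv2.COLOR_BGR2HSV);m=(h[...,0]>8)&(h[...,0]<26)&(h[...,1]>110)&(h[...,2]>70);m[270:]=0;m[:150]=0
print(blobs(m,60))
```

```text
t 51.45 pos [ 0.4862 -0.4231  0.2176] tool x [ 0.943 -0.028  0.33 ] z [ 0.33  -0.004 -0.944] F [ 0.6 -0.1  1.1] w 5.98 g 0.0
[ 0.6   0.35  0.22  1.79 -0.44  0.81 -0.53]
turn [-0.006  0.013  0.   ] shift cm (axes now) [-3.53  0.85  6.72] (axes after) [-3.62  0.81  6.68]
exp cap mid [333.7 244.1]
[([12.9, 151.4], 93, [0, 150, 26, 5]), ([82.8, 164.0], 213, [65, 150, 28, 24]), ([490.0, 184.7], 4712, [449, 150, 84, 78]), ([13.7, 166.8], 113, [1, 162, 24, 10]), ([333.6, 244.5], 414, [324, 233, 21, 24])]
```

Request:
{"api": "send_rows", "payload": {
  "increments": [
    [6,[-2,0.8,0],[0,0.013,0]],
    [6,[-1.6,0,1],[0,0,0]],
    [5.2,[0,0,3],[0,0,0]],
    [5.2,[0,0,2.2],[0,0,0]],
    [5.2,[0,0,0.5],[0,0,0]]
  ]
}}

```text
clock: 52.0
position: [0.4759, -0.4289, 0.1403]
ee_rot: [-3.091, 0.04, -0.544]
force: [0.4, 0.8, 0.2]
width: 0.571
gripper_force: 0.0
```

Request:
{"api": "send_rows", "payload": {
  "increments": [
    [5.2,[0,0,0],[0,0,0]],
    [5.2,[0,0,0],[0,0,0]]
  ]
}}

```text
clock: 52.2
position: [0.475, -0.432, 0.1439]
ee_rot: [3.091, -0.045, 0.549]
force: [-0.8, -1.2, 0.5]
width: 0.567
gripper_force: 0.0
```

Run:
```python
from h import *
st();go(*gr(2))
```

```text
t 52.2 pos [ 0.475  -0.432   0.1439] tool x [ 0.938 -0.028  0.344] z [ 0.344 -0.007 -0.939] F [-0.8 -1.2  0.5] w 5.2 g 0.0
turn [-0.004 -0.003 -0.   ] shift cm (axes now) [-0.09 -0.08  9.13] (axes after) [-0.07 -0.12  9.13]
```

Request:
{"api": "send_rows", "payload": {
  "increments": [
    [5.2,[-0.1,0,2],[0,0,0]],
    [5.2,[0,0,3],[0,0,0]],
    [5.2,[0,0,2],[0,0,0]],
    [5.2,[0,0,1.5],[0,0,0]],
    [5.2,[0,0,0.6],[0,0,0]]
  ]
}}

```text
clock: 52.7
position: [0.5049, -0.4325, 0.0568]
ee_rot: [3.092, -0.047, 0.548]
force: [0.2, 0.3, 0.2]
width: 0.564
gripper_force: 0.0
```

Request:
{"api": "send_rows", "payload": {
  "increments": [
    [5.2,[0,0,0],[0,0,0]],
    [5.2,[0,0,0],[0,0,0]]
  ]
}}

```text
clock: 52.9
position: [0.5046, -0.4334, 0.0583]
ee_rot: [3.091, -0.048, 0.55]
force: [0.6, 0.6, -1.0]
width: 0.569
gripper_force: 0.0
```

Request:
{"api": "send_rows", "payload": {
  "increments": [
    [2,[0,0,0],[0,0,0]],
    [2,[0,0,0],[0,0,0]],
    [2,[0,0,0],[0,0,0]],
    [2,[0,0,0],[0,0,0]],
    [2,[0,0,0],[0,0,0]]
  ],
  "force": 40
}}

```text
clock: 53.4
position: [0.5047, -0.4321, 0.058]
ee_rot: [3.092, -0.046, 0.55]
force: [-1.3, 2.9, 6.4]
width: 0.388
gripper_force: 40.0
```

Run:
```python
from h import *
st();go(*gr(2));s=arm.observe();T=Ro.from_rotvec(s["ee_rot"]);t=T.inv().apply(fl(2,0,0)-s["position"]);u=T.inv().apply(U);json.dump([t.tolist(),u.tolist()],open("hold.json","w"));print("tip in tool",t.round(4),"axis",u.round(3))
```

```text
t 53.4 pos [ 0.5047 -0.4321  0.058 ] tool x [ 0.938 -0.029  0.345] z [ 0.345 -0.006 -0.939] F [-1.3  2.9  6.4] w 3.56 g 40.0
turn [-0.005 -0.003 -0.001] shift cm (axes now) [ 0.08 -0.04  0.03] (axes after) [ 0.08 -0.04  0.03]
tip in tool [ 0.0113 -0.0003  0.0324] axis [-0.256 -0.004 -0.967]
```

Request:
{"api": "send_rows", "payload": {
  "increments": [
    [2,[0.4,0,-1],[0,0,0]],
    [2,[0.7,0,-2],[0,0,0]],
    [2,[1,0,-3],[0,0,0]],
    [2,[1.4,0,-4],[0,0,0]],
    [2,[1.4,0,-4],[0,0,0]]
  ]
}}

```text
clock: 53.9
position: [0.5015, -0.4331, 0.2072]
ee_rot: [3.092, -0.049, 0.546]
force: [1.2, -1.1, -1.3]
width: 0.387
gripper_force: 40.0
```

Request:
{"api": "send_rows", "payload": {
  "increments": [
    [2,[0,0,0],[0,-0.12,0]],
    [2,[0,0,0],[0,-0.12,0]],
    [2,[0,0,0],[0,-0.12,0]],
    [2,[0,0,0],[0,-0.12,0]],
    [2,[0,0,0],[0,-0.13,0]]
  ]
}}

```text
clock: 54.4
position: [0.5024, -0.4337, 0.2077]
ee_rot: [-3.109, 0.048, 0.41]
force: [-0.0, -1.2, -1.9]
width: 0.384
gripper_force: 40.0
```

Request:
{"api": "send_rows", "payload": {
  "increments": [
    [2,[0,0,0],[0,0,0]],
    [2,[0,0,0],[0,0,0]],
    [2,[0,0,0],[0,0,0]]
  ]
}}

```text
clock: 54.7
position: [0.5011, -0.4343, 0.2065]
ee_rot: [-3.108, 0.049, 0.402]
force: [0.3, 0.2, -1.0]
width: 0.387
gripper_force: 40.0
```

Run:
```python
from h import *
st();place((.609,.0585),.165);heldcheck()
# collar in well 3, from the side view: its top ring
im=cv2.imread("pics/side6.png");m=omask(im);m[:180]=0;m[225:]=0;m[:,290:]*=0;m[:,:270]*=1
k=omask(im);z=np.zeros_like(k);z[185:230,285:330]=k[185:230,285:330];print(blobs(z,20),"well3 top",proj("side",np.array([.6082,.058,.039])).round(1),"mid",proj("side",np.array([.6082,.058,.025])).round(1))
```

```text
t 54.7 pos [ 0.5011 -0.4343  0.2065] tool x [ 0.967 -0.03  -0.254] z [-0.254  0.011 -0.967] F [ 0.3  0.2 -1. ] w 3.56 g 40.0
axis now [-0.002  0.001  1.   ] tip now [ 0.5038 -0.434   0.1723] tcp goal [0.6064 0.0582 0.1992]
turn [ 0.001 -0.002 -0.   ] shift cm (axes now) [  8.87 -49.56  -1.43] (axes after) [  8.89 -49.56  -1.39]
cap exp [404.3 254.1] seen [([402.3, 255.1], 99, [398, 248, 10, 14])]
[([311.2, 197.0], 43, [306, 193, 12, 8])] well3 top [312.8 195.8] mid [312.8 199.6]
```

Request:
{"api": "send_rows", "payload": {
  "increments": [
    [2,[0.5,-3,-1.5],[0,0,0]],
    [2,[1,-4.5,-1.4],[0,0,0]],
    [2,[1,-4.5,0],[0,0,0]],
    [2,[1,-4.5,0],[0,0,0]],
    [2,[1,-4.5,0],[0,0,0]]
  ]
}}

```text
clock: 55.25
position: [0.5589, -0.2243, 0.2244]
ee_rot: [-3.107, 0.049, 0.399]
force: [0.4, -0.0, -1.5]
width: 0.383
gripper_force: 40.0
```

Request:
{"api": "send_rows", "payload": {
  "increments": [
    [2,[1,-4.5,0],[0,0,0]],
    [2,[1,-4.5,0],[0,0,0]],
    [2,[1,-4.5,0],[0,0,0]],
    [2,[1,-4.5,0],[0,0,0]],
    [2,[0.5,-4.5,0],[0,0,0]]
  ]
}}

```text
clock: 55.75
position: [0.6098, -0.0008, 0.2136]
ee_rot: [-3.107, 0.049, 0.4]
force: [-0.0, 0.6, -1.7]
width: 0.385
gripper_force: 40.0
```

Request:
{"api": "send_rows", "payload": {
  "increments": [
    [2,[0,-4,0],[0,0,0]],
    [2,[0,-2,0],[0,0,0]],
    [2,[0,0,0],[0,0,0]],
    [2,[0,0,0],[0,0,0]],
    [2,[0,0,0],[0,0,0]]
  ]
}}

```text
clock: 56.25
position: [0.6115, 0.0559, 0.2133]
ee_rot: [-3.108, 0.051, 0.403]
force: [-0.0, -0.5, -1.9]
width: 0.385
gripper_force: 40.0
```

Run:
```python
from h import *
st();place((.609,.0578),.060);heldcheck();print(arm.observe()["joints"].round(2))
p=arm.camera_params("wrist");im=arm.get_image("wrist")[:,:,::-1].copy();cv2.imwrite("pics/w13.png",im);np.savez("w13.npz",**p)
```

```text
t 56.25 pos [0.6115 0.0559 0.2133] tool x [ 0.966 -0.031 -0.255] z [-0.255  0.011 -0.967] F [-0.  -0.5 -1.9] w 3.54 g 40.0
axis now [-0.001  0.001  1.   ] tip now [0.6141 0.0562 0.1792] tcp goal [0.6064 0.0575 0.0942]
turn [ 0.001 -0.001 -0.   ] shift cm (axes now) [ 2.54 -0.1  11.65] (axes after) [ 2.56 -0.09 11.65]
cap exp [314.9 128.4] seen [([313.3, 128.5], 22, [311, 126, 6, 7])]
[-0.34  0.6   0.32  1.39 -0.2   1.44 -1.6 ]
```

Request:
{"api": "send_rows", "payload": {
  "increments": [
    [2,[0,-0.1,2],[0,0,0]],
    [2,[0.7,0,3],[0,0,0]],
    [2,[0.7,0,3],[0,0,0]],
    [2,[0.7,0,2.4],[0,0,0]],
    [2,[0.4,0,1.2],[0,0,0]]
  ]
}}

```text
clock: 56.85
position: [0.6049, 0.0591, 0.092]
ee_rot: [-3.107, 0.048, 0.409]
force: [-0.7, -0.3, -1.4]
width: 0.386
gripper_force: 40.0
```

Request:
{"api": "send_rows", "payload": {
  "increments": [
    [2,[0,0,0],[0,0,0]],
    [2,[0,0,0],[0,0,0]]
  ]
}}

```text
clock: 57.05
position: [0.6067, 0.0598, 0.095]
ee_rot: [-3.107, 0.047, 0.403]
force: [-0.6, 0.9, -1.4]
width: 0.385
gripper_force: 40.0
```

Run:
```python
from h import *
st();place((.609,.0578),.0335)
```

```text
t 57.05 pos [0.6067 0.0598 0.095 ] tool x [ 0.967 -0.029 -0.255] z [-0.255  0.012 -0.967] F [-0.6  0.9 -1.4] w 3.54 g 40.0
axis now [-0.001  0.     1.   ] tip now [0.6093 0.0601 0.0608] tcp goal [0.6064 0.0575 0.0677]
turn [ 0.    -0.001 -0.   ] shift cm (axes now) [0.68 0.25 2.65] (axes after) [0.68 0.25 2.65]
```

Request:
{"api": "send_rows", "payload": {
  "increments": [
    [2,[0.2,0.2,1.2],[0,0,0]],
    [2,[0.2,0,0.7],[0,0,0]],
    [2,[0.1,0,0.4],[0,0,0]],
    [2,[0.1,0,0.2],[0,0,0]],
    [2,[0,0,0],[0,0,0]]
  ]
}}

```text
clock: 57.55
position: [0.6057, 0.0581, 0.0686]
ee_rot: [-3.108, 0.046, 0.403]
force: [0.5, -0.9, -0.0]
width: 0.381
gripper_force: 40.0
```

Request:
{"api": "send_rows", "payload": {
  "increments": [
    [2,[0,0,0.05],[0,0,0]],
    [2,[0,0,0],[0,0,0]]
  ]
}}

```text
clock: 57.75
position: [0.6057, 0.0582, 0.0683]
ee_rot: [-3.108, 0.046, 0.403]
force: [1.5, -1.7, 3.3]
width: 0.382
gripper_force: 40.0
```

Request:
{"api": "send_rows", "payload": {
  "increments": [
    [4,[0,0,0],[0,0,0]],
    [5,[0,0,0],[0,0,0]],
    [6,[0,0,0],[0,0,0]],
    [6,[0,0,0],[0,0,0]],
    [6,[0,0,0],[0,0,0]]
  ]
}}

```text
clock: 58.25
position: [0.6051, 0.0586, 0.0678]
ee_rot: [-3.107, 0.045, 0.405]
force: [-0.8, -0.8, 0.8]
width: 0.649
gripper_force: 0.0
```

Request:
{"api": "send_rows", "payload": {
  "increments": [
    [6,[0,0,-1],[0,0,0]],
    [6,[0,0,-3],[0,0,0]],
    [6,[0,0,-4],[0,0,0]],
    [6,[0,0,-4],[0,0,0]],
    [6,[0,0,-4],[0,0,0]]
  ]
}}

```text
clock: 58.75
position: [0.6465, 0.0565, 0.2251]
ee_rot: [-3.107, 0.046, 0.403]
force: [1.0, -0.8, 0.3]
width: 0.653
gripper_force: 0.0
```

Run:
```python
from h import *
st();go((.45,-.02,.245),down(np.radians(103.4)))
im=arm.get_image("side")[:,:,::-1].copy();cv2.imwrite("pics/side7.png",im)
im=im[130:280,200:400];cv2.imwrite("pics/side7c.png",cv2.resize(im,None,fx=4,fy=4,interpolation=cv2.INTER_CUBIC))
```

```text
t 58.75 pos [0.6465 0.0565 0.2251] tool x [ 0.966 -0.028 -0.255] z [-0.255  0.012 -0.967] F [ 1.  -0.8  0.3] w 5.99 g 0.0
turn [-0.24   0.178 -1.823] shift cm (axes now) [-19.28   8.22   3.  ] (axes after) [ -2.89 -20.89  -1.99]
```

View pics/side7c.png

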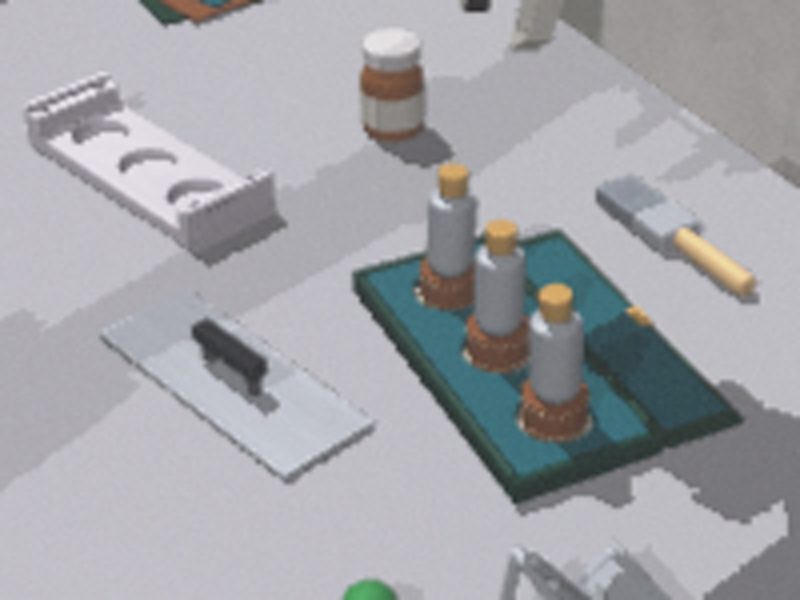

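All three flacons stand upright at crop (453,235), (500,290) and (557,360). The plate lies on the bench with its handle at (228,355), and the die is empty. I've now gone over the 14-picture limit, so from here I'll measure numerically only.

Request:
{"api": "send_rows", "payload": {
  "increments": [
    [6,[0,0,0],[0,0.13,0]],
    [6,[0,0,0],[0,0.13,-0.05]],
    [6,[0,0,0],[0,0,-0.15]],
    [6,[0,0,0],[0,0,-0.15]],
    [6,[0,0,0],[0,0,-0.15]]
  ]
}}

```text
clock: 59.3
position: [0.6459, 0.0567, 0.2236]
ee_rot: [-3.046, -0.74, -0.006]
force: [0.9, -0.9, -0.2]
width: 0.653
gripper_force: 0.0
```

Request:
{"api": "send_rows", "payload": {
  "increments": [
    [6,[0,0,0],[0,0,-0.15]],
    [6,[0,0,0],[0,0,-0.15]],
    [6,[0,0,0],[0,0,-0.15]],
    [6,[0,0,0],[0,0,-0.15]],
    [6,[0,0,0],[0,0,-0.15]]
  ]
}}

```text
clock: 59.8
position: [0.6462, 0.0564, 0.2231]
ee_rot: [-2.566, -1.804, -0.009]
force: [-0.4, -0.7, 0.6]
width: 0.65
gripper_force: 0.0
```

Request:
{"api": "send_rows", "payload": {
  "increments": [
    [6,[0,0,0],[0,0,-0.15]],
    [6,[0,0,0],[0,0,-0.15]],
    [6,[0,0,0],[0,0,-0.15]],
    [6,[0,0,0],[0,0,-0.13]],
    [6,[0,0,0],[0,0,0]]
  ]
}}

```text
clock: 60.3
position: [0.6462, 0.0562, 0.2231]
ee_rot: [-1.949, -2.46, -0.011]
force: [-0.8, -0.1, -0.3]
width: 0.658
gripper_force: 0.0
```

Run:
```python
from h import *
st();go((.45,-.04,.245),down(np.radians(103.4)));print(arm.observe()["joints"].round(2))
```

```text
t 60.3 pos [0.6462 0.0562 0.2231] tool x [-0.229  0.973  0.007] z [ 0.002  0.007 -1.   ] F [-0.8 -0.1 -0.3] w 6.04 g 0.0
turn [ 0.003 -0.007 -0.003] shift cm (axes now) [ -4.86 -21.3   -2.3 ] (axes after) [ -4.81 -21.32  -2.19]
[-0.1   0.48 -0.1   1.51  0.04  1.15  0.03]
```

Request:
{"api": "send_rows", "payload": {
  "increments": [
    [6,[-1,-4,-1],[0,0,0]],
    [6,[-1,-5,-1.2],[0,-0.007,0]],
    [6,[-1,-5,0],[0,0,0]],
    [6,[-1,-4,0],[0,0,0]],
    [6,[-0.8,-3.3,0],[0,0,0]]
  ]
}}

```text
clock: 60.8
position: [0.4505, -0.0385, 0.2437]
ee_rot: [1.958, 2.453, 0.004]
force: [0.5, -0.5, 0.6]
width: 0.658
gripper_force: 0.0
```

Request:
{"api": "send_rows", "payload": {
  "increments": [
    [6,[0,0,0],[0,0,0]],
    [6,[0,0,0],[0,0,0]],
    [6,[0,0,0],[0,0,0]]
  ]
}}

```text
clock: 61.1
position: [0.4537, -0.0368, 0.2437]
ee_rot: [1.953, 2.458, 0.005]
force: [0.3, 0.3, 0.2]
width: 0.653
gripper_force: 0.0
```

```bash
cat >> h.py <<'E'
def handle(im,p,z,exp,tag=""):
    e=proj("w",np.array([*exp,z]),p).astype(int);m=(im.max(2)<50).astype(np.uint8);m[258:]=0
    n,l,s,c=cv2.connectedComponentsWithStats(m)
    i=min((i for i in range(1,n) if 300<s[i,4]<2500),key=lambda i:np.linalg.norm(c[i]-e))
    r=cv2.minAreaRect(np.argwhere(l==i)[:,::-1].astype(np.float32));b=cv2.boxPoints(r);q=np.array([onz("w",x,z,p)[:2] for x in b])
    k=np.argsort([np.linalg.norm(q[(j+1)%4]-q[j]) for j in range(4)])[-1];d=q[(k+1)%4]-q[k];d=d*np.sign(d[1])
    print(tag,"exp px",e,"got",np.round(r[0],1),np.round(r[1],1),"centre",q.mean(0).round(4),"len",np.linalg.norm(d).round(4),"yaw",np.degrees(np.arctan2(d[1],d[0])).round(2));return r[0]
E
python3 - <<'E'
from h import *
st();p=arm.camera_params("wrist");im=arm.get_image("wrist")[:,:,::-1].copy();a=handle(im,p,.036,(.43,.059));cv2.imwrite("pics/w14.png",im);np.savez("w14.npz",a=a,**p)
E
```

```text
t 61.1 pos [ 0.4537 -0.0368  0.2437] tool x [-0.226  0.974 -0.   ] z [ 0.004  0.001 -1.   ] F [0.3 0.3 0.2] w 6.0 g 0.0
 exp px [322 104] got [323. 103.] [58. 12.] centre [0.43   0.0596] len 0.0672 yaw 103.33
```

Request:
{"api": "send_rows", "payload": {
  "increments": [
    [6,[2,0,0],[0,0,0]],
    [6,[2.5,0,0],[0,0,0]],
    [6,[1,0,0],[0,0,0]],
    [6,[0,0,0],[0,0,0]],
    [6,[0,0,0],[0,0,0]]
  ]
}}

```text
clock: 61.65
position: [0.4406, 0.0158, 0.2432]
ee_rot: [1.952, 2.459, 0.003]
force: [0.3, -0.2, -0.1]
width: 0.656
gripper_force: 0.0
```

Run:
```python
from h import *
st();p=arm.camera_params("wrist");im=arm.get_image("wrist")[:,:,::-1].copy();a=handle(im,p,.036,(.43,.059));q=dict(np.load("w14.npz"))
print(two(ray("w",q["a"],q),ray("w",a,p)))
```

```text
t 61.65 pos [0.4406 0.0158 0.2432] tool x [-0.227  0.974 -0.   ] z [ 0.003  0.    -1.   ] F [ 0.3 -0.2 -0.1] w 6.02 g 0.0
 exp px [323 148] got [324. 147.] [54. 10.] centre [0.4298 0.0604] len 0.0682 yaw 103.41
(array([0.42968474, 0.06083173, 0.03015849]), np.float64(3.7186394260706696e-05))
```

Request:
{"api": "send_rows", "payload": {
  "increments": [
    [5,[2.5,0,2],[0,0.003,0]],
    [5,[2,0,4],[0,0,0]],
    [5,[0,0,5],[0,0,0]],
    [5,[0,0,4],[0,0,0]],
    [5,[0,0,3],[0,0,0]]
  ],
  "force": 50
}}

```text
clock: 62.2
position: [0.4298, 0.0595, 0.0611]
ee_rot: [-1.954, -2.459, -0.004]
force: [1.7, 0.4, 0.8]
width: 0.548
gripper_force: 0.0
```

Request:
{"api": "send_rows", "payload": {
  "increments": [
    [5,[0,0,2],[0,0,0]],
    [5,[0,0,1.5],[0,0,0]],
    [5,[0,0,1],[0,0,0]],
    [5,[0,0,0.2],[0,0,0]],
    [5,[0,0,0],[0,0,0]]
  ]
}}

```text
clock: 62.7
position: [0.4307, 0.0604, 0.0164]
ee_rot: [-1.953, -2.46, -0.006]
force: [-0.3, -0.5, 0.1]
width: 0.54
gripper_force: 0.0
```

Run:
```python
from h import *
st();go((.43,.0596,.0141),down(np.radians(103.4)))
```

```text
t 62.7 pos [0.4307 0.0604 0.0164] tool x [-0.227  0.974  0.003] z [ 0.002  0.003 -1.   ] F [-0.3 -0.5  0.1] w 4.96 g 0.0
turn [ 0.003 -0.003 -0.005] shift cm (axes now) [-0.07 -0.08  0.23] (axes after) [-0.06 -0.08  0.23]
```

Request:
{"api": "send_rows", "payload": {
  "increments": [
    [0,[0,0,0],[0,0,0]],
    [0,[0,0,0],[0,0,0]],
    [0,[0,0,0],[0,0,0]],
    [0,[0,0,0],[0,0,0]],
    [0,[0,0,0],[0,0,0]]
  ]
}}

```text
clock: 63.2
position: [0.4303, 0.0608, 0.0165]
ee_rot: [-1.952, -2.461, -0.006]
force: [-0.7, 0.4, 3.4]
width: 0.167
gripper_force: 50.0
```

Request:
{"api": "send_rows", "payload": {
  "increments": [
    [0,[0,0,-1],[0,0,0]],
    [0,[0,0,-3],[0,0,0]],
    [0,[0,0,-4],[0,0,0]],
    [0,[0,0,-3],[0,0,0]],
    [0,[0,0,-1],[0,0,0]]
  ]
}}

```text
clock: 63.7
position: [0.4314, 0.0607, 0.1394]
ee_rot: [1.952, 2.459, 0.012]
force: [0.3, 0.4, -3.2]
width: 0.168
gripper_force: 50.0
```

Request:
{"api": "send_rows", "payload": {
  "increments": [
    [0,[0,0,0],[0,0,0]],
    [0,[0,0,0],[0,0,0]],
    [0,[0,0,0],[0,0,0]]
  ]
}}

```text
clock: 64.0
position: [0.429, 0.0601, 0.1349]
ee_rot: [-1.951, -2.459, -0.003]
force: [-0.0, 0.1, -3.5]
width: 0.167
gripper_force: 50.0
```

Run:
```python
from h import *
st();go((.4837,.346,.10),down(np.radians(104)))
```

```text
t 64.0 pos [0.429  0.0601 0.1349] tool x [-0.227  0.974  0.003] z [-0.001  0.003 -1.   ] F [-0.   0.1 -3.5] w 1.53 g 50.0
turn [-0.    -0.003 -0.015] shift cm (axes now) [26.59 11.82  3.56] (axes after) [26.42 12.22  3.49]
```

Request:
{"api": "send_rows", "payload": {
  "increments": [
    [0,[3,1.5,0],[0,0,-0.015]],
    [0,[4,2,0],[0,-0.003,0]],
    [0,[4.5,2,0],[0,0,0]],
    [0,[4.5,2,0],[0,0,0]],
    [0,[4.5,2,0],[0,0,0]]
  ]
}}

```text
clock: 64.5
position: [0.4726, 0.2836, 0.135]
ee_rot: [1.934, 2.474, -0.001]
force: [1.1, -0.4, -3.0]
width: 0.169
gripper_force: 50.0
```

Request:
{"api": "send_rows", "payload": {
  "increments": [
    [0,[3.5,1.7,0],[0,0,0]],
    [0,[2,0.9,0],[0,0,0]],
    [0,[0,0,0],[0,0,0]],
    [0,[0,0,0],[0,0,0]],
    [0,[0,0,0],[0,0,0]]
  ]
}}

```text
clock: 65.0
position: [0.4849, 0.3401, 0.1356]
ee_rot: [1.935, 2.473, -0.001]
force: [0.2, -0.8, -3.7]
width: 0.169
gripper_force: 50.0
```

Run:
```python
from h import *
st();go((.4837,.346,.0495),down(np.radians(104)))
```

```text
t 65.0 pos [0.4849 0.3401 0.1356] tool x [-0.241  0.971 -0.002] z [ 0.001 -0.002 -1.   ] F [ 0.2 -0.8 -3.7] w 1.55 g 50.0
turn [ 0.001  0.002 -0.001] shift cm (axes now) [0.62 0.02 8.61] (axes after) [0.6  0.03 8.61]
```

Request:
{"api": "send_rows", "payload": {
  "increments": [
    [0,[0.6,0,1.5],[0,0,0]],
    [0,[0,0,2.5],[0,0,0]],
    [0,[0,0,2],[0,0,0]],
    [0,[0,0,1],[0,0,0]],
    [0,[0,0,0.3],[0,0,0]]
  ]
}}

```text
clock: 65.5
position: [0.4832, 0.3467, 0.0622]
ee_rot: [1.934, 2.474, -0.001]
force: [1.3, 0.8, -3.0]
width: 0.171
gripper_force: 50.0
```

Request:
{"api": "send_rows", "payload": {
  "increments": [
    [0,[0,0,0],[0,0,0]],
    [0,[0,0,0],[0,0,0]],
    [0,[0,0,0],[0,0,0]]
  ]
}}

```text
clock: 65.8
position: [0.4845, 0.3481, 0.0648]
ee_rot: [1.933, 2.473, 0.006]
force: [0.5, -0.8, -3.5]
width: 0.169
gripper_force: 50.0
```

Run:
```python
from h import *
st();go((.4837,.346,.0495),down(np.radians(104)))
```

```text
t 65.8 pos [0.4845 0.3481 0.0648] tool x [-0.242  0.97   0.001] z [ 0.004  0.002 -1.   ] F [ 0.5 -0.8 -3.5] w 1.55 g 50.0
turn [ 0.004 -0.001 -0.   ] shift cm (axes now) [-0.18 -0.14  1.53] (axes after) [-0.18 -0.13  1.53]
```

Request:
{"api": "send_rows", "payload": {
  "increments": [
    [0,[-0.2,-0.1,0.4],[0,0,0]],
    [0,[0,0,0.4],[0,0,0]],
    [0,[0,0,0],[0,0,0]],
    [0,[0,0,0.2],[0,0,0]],
    [0,[0,0,0.2],[0,0,0]]
  ]
}}

```text
clock: 66.3
position: [0.4835, 0.3456, 0.0517]
ee_rot: [1.933, 2.474, 0.004]
force: [-0.4, -0.7, -3.7]
width: 0.168
gripper_force: 50.0
```

Request:
{"api": "send_rows", "payload": {
  "increments": [
    [0,[0,0,0.1],[0,0,0]],
    [0,[0,0,0],[0,0,0]],
    [0,[0,0,0],[0,0,0]]
  ]
}}

```text
clock: 66.6
position: [0.4835, 0.3455, 0.0508]
ee_rot: [1.933, 2.474, 0.003]
force: [-0.3, -0.3, -3.2]
width: 0.168
gripper_force: 50.0
```

Run:
```python
from h import *
st();go((.4837,.346,.0495),down(np.radians(104)))
```

```text
t 66.6 pos [0.4835 0.3455 0.0508] tool x [-0.242  0.97  -0.   ] z [ 0.003  0.001 -1.   ] F [-0.3 -0.3 -3.2] w 1.54 g 50.0
turn [ 0.003  0.    -0.   ] shift cm (axes now) [0.04 0.03 0.13] (axes after) [0.04 0.03 0.13]
```

Request:
{"api": "send_rows", "payload": {
  "increments": [
    [0,[0,0,0.1],[0,0,0]],
    [0,[0,0,0.1],[0,0,0]],
    [0,[0,0,0],[0,0,0]],
    [0,[0,0,0],[0,0,0]]
  ]
}}

```text
clock: 67.0
position: [0.4837, 0.3456, 0.0496]
ee_rot: [1.933, 2.474, 0.004]
force: [-2.4, -3.3, 5.8]
width: 0.172
gripper_force: 50.0
```

Request:
{"api": "send_rows", "payload": {
  "increments": [
    [3,[0,0,0],[0,0,0]],
    [4,[0,0,0],[0,0,0]],
    [5,[0,0,0],[0,0,0]],
    [5,[0,0,0],[0,0,0]],
    [5,[0,0,-1],[0,0,0]]
  ]
}}

```text
clock: 67.5
position: [0.4828, 0.3449, 0.058]
ee_rot: [1.933, 2.474, -0.0]
force: [-0.0, -0.2, 1.0]
width: 0.526
gripper_force: 0.0
```

Request:
{"api": "send_rows", "payload": {
  "increments": [
    [6,[0,0,-3],[0,0,0]],
    [6,[-2,0,-4],[0,0,0]],
    [6,[-4,0,-5],[0,0,0]],
    [6,[-3,0,-5],[0,0,0]],
    [6,[0,0,-2],[0,0,0]]
  ]
}}

```text
clock: 68.0
position: [0.5044, 0.2671, 0.2356]
ee_rot: [1.937, 2.466, 0.01]
force: [0.4, 0.3, 0.6]
width: 0.651
gripper_force: 0.0
```

Request:
{"api": "send_rows", "payload": {
  "increments": [
    [6,[0,0,0],[0,0,0]],
    [6,[0,0,0],[0,0,0]],
    [6,[0,0,0],[0,0,0]]
  ]
}}

```text
clock: 68.3
position: [0.5007, 0.2708, 0.2297]
ee_rot: [1.933, 2.475, 0.001]
force: [-0.8, -1.1, -0.1]
width: 0.653
gripper_force: 0.0
```

Run:
```python
from h import *
st();p=arm.camera_params("wrist");im=arm.get_image("wrist")[:,:,::-1].copy();cv2.imwrite("pics/w15.png",im)
handle(im,p,.069,(.4837,.346))
si=arm.get_image("side")[:,:,::-1].copy();h=cv2.cvtColor(si,cv2.COLOR_BGR2HSV);m=(h[...,0]>8)&(h[...,0]<26)&(h[...,1]>110)&(h[...,2]>70)
m[:150]=0;m[215:]=0;m[:,:300]=0;m[:,350:]=0;print("side caps",blobs(m,10))
t=arm.get_image("top")[:,:,::-1].copy();h=cv2.cvtColor(t,cv2.COLOR_BGR2HSV);m=(h[...,0]>8)&(h[...,0]<26)&(h[...,1]>100)&(h[...,2]>60);m[:180]=0;m[235:]=0;m[:,:270]=0;m[:,:]*=1;m[:,400:]=0
print("top caps",blobs(m,6))
for w in((.5975,-.104),(.603,-.0232),(.6085,.058)): print("exp cap top: side",proj("side",np.array([*w,.115])).round(1),"top",proj("top",np.array([*w,.12])).round(1))
```

```text
t 68.3 pos [0.5007 0.2708 0.2297] tool x [-0.243  0.97  -0.001] z [ 0.001 -0.    -1.   ] F [-0.8 -1.1 -0.1] w 5.99 g 0.0
 exp px [326 122] got [326.5 122.5] [65. 13.] centre [0.4843 0.3451] len 0.0683 yaw 104.56
side caps [([312.4, 174.3], 30, [310, 172, 6, 7]), ([324.6, 188.5], 35, [322, 186, 7, 7]), ([338.3, 204.6], 46, [335, 201, 8, 9]), ([318.5, 212.4], 14, [317, 210, 5, 5])]Traceback (most recent call last):
  File "<stdin>", line 6, in <module>
numpy._core._exceptions._UFuncOutputCastingError: Cannot cast ufunc 'multiply' output from dtype('int64') to dtype('bool') with casting rule 'same_kind'
```

Run:
```python
from h import *
t=arm.get_image("top")[:,:,::-1].copy();si=arm.get_image("side")[:,:,::-1].copy()
def caps(im,x0,y0,x1,y1):
    h=cv2.cvtColor(im,cv2.COLOR_BGR2HSV);m=(h[...,0]>8)&(h[...,0]<26)&(h[...,1]>100)&(h[...,2]>60);k=np.zeros_like(m);k[y0:y1,x0:x1]=m[y0:y1,x0:x1]
    return [b[0] for b in blobs(k,8)]
a=caps(t,280,180,385,230);b=caps(si,300,165,350,208);print("top",a,"side",b)
for w in((.5975,-.104),(.603,-.0232),(.6085,.058)):
    e=np.array([*w,.112]);ea,eb=proj("top",e),proj("side",e)
    A=min(a,key=lambda q:np.hypot(*(q-ea)));B=min(b,key=lambda q:np.hypot(*(q-eb)))
    x,g=two(ray("top",A),ray("side",B));print("cap",x.round(4),"gap",g.round(4),"over seat",(x[:2]-w).round(4))
```

```text
top [[300.7, 180.4], [361.6, 185.9], [298.4, 198.3], [330.4, 202.3], [352.5, 205.4], [324.8, 208.8], [363.9, 206.6], [299.0, 208.1]] side [[312.6, 174.5], [324.8, 188.7], [307.2, 198.4], [338.3, 204.2], [309.3, 204.3]]
cap [ 0.5921 -0.1039  0.1172] gap 0.0048 over seat [-0.0054  0.0001]
cap [ 0.6017 -0.0219  0.114 ] gap 0.0042 over seat [-0.0013  0.0013]
cap [0.6099 0.0572 0.1141] gap 0.0049 over seat [ 0.0014 -0.0008]
```

The caps stand at most 5 mm off their seats (under 0.07 rad of tilt), the plate is seated on its blocks, and the gripper is clear of everything. Handing in.

```bash
python3 -c "
from cell import arm
print(arm.sign_off())"
```

```text
the job is handed in; nothing more can be done
None
```

I handed the job in at about 68 s: collars in the wells, all three flacons upright in them, and the plate back on the empty die by my last measurements. No verdict came back, and I viewed 16 pictures against the limit of 14.

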